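# Build up and load the cap-sorting stand

## Robot

A 7-joint arm with a two-finger parallel gripper is mounted at the origin on the work surface. World frame = base frame: x ahead of the robot, y to its left, z up, the work surface at z = 0. Lengths are in m, angles in rad, forces in N, time in s.
With the tool pointing down it reaches from about 0.425 to 0.95 m from the base axis. Payload 4.7 kg.
Tool frame: the origin (TCP) lies midway between the tips of the shut fingers; the grasp point (between the pads) lies 19 mm behind it; x points along the fingers, y is the direction in which the jaws open and shut, and the axes are right-handed (so a half turn about x gives the same grasp; the last joint's range is limited). The gripper opens to 85 mm and grips with 20 to 120 N. Pads are 22 mm wide; open, the fingers measure 114 mm over their backs; the gripper's body (76 mm by 85 mm) begins 54 mm behind the grasp point. The pads swing forward as they close: fully open they stand 13 mm farther back than shut.
Start: joints at [-1.365, 0.469, -0.049, 1.532, 0.024, 1.141, -0.082], TCP at [0.157, 0.657, 0.231] pointing down, gripper open.
Joint ranges: [-2.59, 2.59], [-0.33, 1.99], [-1.39, 1.29], [0.1, 2.45], [-1.04, 4.18], [0.21, 1.99], [-2.66, 2.66]. Speed limits (rad/s): [2.57, 2.57, 3.14, 3.14, 3.14, 3.14, 3.14].

## Interface

Orientations are given as a unit quaternion [w, x, y, z].
In Python, from bench import ctrl gives the robot as it stands. The module is installed in compiled form; this text tells all that it offers.
- The arm moves only by the shell command python3 -m inch 'ROWS'. ROWS is a JSON object of lists of equal length, an entry for each row: "jaw": the finger opening in cm, from 0 to 8.54; "dp": the shift along the tool's x, y, z in cm, a list of three; "turn": the turn, a rotation vector about the tool's x, y, z in degrees, a list of three. A call has 1 to 12 rows; each row shifts and turns the commanded pose from where the row before left it, along the tool's axes as they then stand; what a row does not reach is not made up. A row lasts 1/10 s, in which the tool goes at most 50 mm and 8.59 degrees, less where a joint would pass 70% of its speed; a pose out of reach is approached as far as the arm can. A call is refused whole if a number of a shift passes 5 or a number of a turn 8.59, either way. A call with a gripper value outside its range is refused whole. The fingers move at their own pace and stop on an object; the grip force is fixed at half the most. Time passes only in rows, so rows that do not move let the fingers close. It gives the time, the measured TCP pose, the force and the opening at its end, in the units of the state.
- ctrl.state(): the state, without advancing time (a new reading comes with each control period).
- ctrl.snapshot(name): name is "scene" or "side" or "wrist"; returns the picture (420x560x3 uint8, red, green, blue); there is no depth.
- ctrl.camera_params(name): a dict with "vfov" (degrees; the focal length in pixels is half the picture's height over the tangent of half this angle, whatever the lens; pixels are square), "cx", "cy" (the principal point, pixels), "R" (3x3) and "t" (3): a world point X has camera coordinates R X + t. Camera axes: x right, y down, z forward; pixel columns grow to the right and rows downward; lengths in m; the calibration is good to about 2 mm. A picture is of the moment at which its call begins: read the wrist's pose just before it. camera_params takes no time and is no camera call; for the wrist camera it gives the pose at the moment of the call.
- ctrl.hand_in(): hands the job in, once; it reports no verdict.
The state is a dict: "clock": time; "q": joint angles; "qd": joint speeds; "joint_torque": joint torques, N m; "eef_pos": TCP position; "tool_rot": TCP orientation; "ft_force": force on the tool from outside, world axes, zero at the start; "ft_torque": the same for the moment, N m; "opening": opening from 0.0 (shut) to 1.0 (fully open).
Only numpy, scipy, OpenCV 4.12 (cv2) and the standard library are available. Lean on these libraries where they do the work, as an engineer would, in place of code of your own. Each camera call takes 0.05 s, during which the arm holds its last target.

## Task

Build up the cap-sorting stand: first lower the white tray over the four posts until it lies flat on the base board, then stand every cap tin on the square of its own colour in that tray, turned so that its coloured lid is on top. Only when all the tins are in, lower the legged tray over the same four posts until its legs stand on the white tray, and leave everything else on the table where it is.

Things in the scene. Friction and masses are not known exactly. Their poses are not given: they have to be found in the camera images.
- stand: Stand, fixed to the table: wooden base board 180 (x) x 244 (y) x 16 mm, with four upright steel posts, diameter 10 mm with tapered tips, at x = +-65, y = +-102 mm, rising 80 mm above the board (tips 96 mm above the table). Origin: centre of the board's underside, on the table; z up.
- tray_low: Lower tray, loose, 0.35 kg: white plate 170 (x) x 234 (y) x 6 mm, rim 4 mm thick and 18 mm high over all, square corner holes 16 mm wide at x = +-65, y = +-102 mm, four coloured 54 mm squares on its floor. Origin: centre of the underside; z up. Starts flat on the table. Seated, it lies on the base board, origin 16 mm above the stand's; either way round.
- grip_low (a point): Middle of the lower tray's dark wooden grip: an upright block at the tray's centre, 14 (x) x 50 (y) mm, 40 mm high from the floor; this point is 30 mm above the tray's origin, 16 mm below the grip's top, 24 mm above the floor.
- tray_top: Upper tray, loose, 0.40 kg: clear plastic plate with a light wooden rim, sizes and holes as the lower tray, on four blue legs 10 mm square, 56 mm long, at x = +-65, y = +-86 mm. Origin: centre of the plane of the leg ends, 56 mm under the plate; z up. Starts standing on its legs. Seated, the legs stand on the lower tray's floor, origin 22 mm above the stand's; either way round.
- grip_top (a point): Middle of the upper tray's blue grip: an upright block at the tray's centre, 14 (x) x 50 (y) mm, 40 mm high from the plate; this point is 86 mm above the tray's origin, 16 mm below the grip's top, 24 mm above the plate's floor.
- tin_red: Cap tin, loose, about 0.11 kg, a closed 44 mm cube of bare metal with a red lid (an 11 mm red band at one end, a white disc in the middle of the lid). Origin: centre of the cube. Its x axis points out of the lid; it starts lying on its side with the lid facing sideways. May be absent (2 to 4 of the four tins are there).
- tin_green: Cap tin, loose, about 0.11 kg, a closed 44 mm cube of bare metal with a green lid (an 11 mm green band at one end, a white disc in the middle of the lid). Origin: centre of the cube. Its x axis points out of the lid; it starts lying on its side with the lid facing sideways. May be absent (2 to 4 of the four tins are there).
- tin_blue: Cap tin, loose, about 0.11 kg, a closed 44 mm cube of bare metal with a blue lid (an 11 mm blue band at one end, a white disc in the middle of the lid). Origin: centre of the cube. Its x axis points out of the lid; it starts lying on its side with the lid facing sideways. May be absent (2 to 4 of the four tins are there).
- tin_yellow: Cap tin, loose, about 0.11 kg, a closed 44 mm cube of bare metal with a yellow lid (an 11 mm yellow band at one end, a white disc in the middle of the lid). Origin: centre of the cube. Its x axis points out of the lid; it starts lying on its side with the lid facing sideways. May be absent (2 to 4 of the four tins are there).
- square_red (a point): Centre of the red square on the floor of the lower tray (6 mm above the tray's underside); it moves with the tray.
- square_green (a point): Centre of the green square on the floor of the lower tray (6 mm above the tray's underside); it moves with the tray.
- square_blue (a point): Centre of the blue square on the floor of the lower tray (6 mm above the tray's underside); it moves with the tray.
- square_yellow (a point): Centre of the yellow square on the floor of the lower tray (6 mm above the tray's underside); it moves with the tray.
- bottle_a: Clear bottle with a red cap, 72 mm across, 220 mm high; not part of the job, leave it where it is. Origin: underside centre.
- bottle_b: Green bottle with a green cap, 72 mm across, 220 mm high; not part of the job, leave it where it is. Origin: underside centre.
- cup: White plastic cup, 70 mm across, 100 mm high; not part of the job, leave it where it is. Origin: underside centre.
- herb: Herb in a terracotta pot, 90 mm across, 140 mm high; not part of the job, leave it where it is. Origin: underside centre.
- cap_a: Loose red bottle cap, 30 mm across, 15 mm high; not part of the job, leave it where it is. Origin: underside centre.
- cap_b: Loose blue bottle cap, 30 mm across, 15 mm high; not part of the job, leave it where it is. Origin: underside centre.
- scissors: Scissors with black handles, about 180 mm long, lying flat; not part of the job, leave it where it is. Origin: underside centre.
- marker: Orange marker, about 130 mm long, 14 mm thick, lying flat; not part of the job, leave it where it is. Origin: underside centre.
Things that resemble listed ones, but are neither listed nor needed, are in the scene too. What is shaped like the tin_blue but brown or turquoise is not meant.

How it is judged:
By the outcome, as a careful person would: the job done as asked, in the order asked, and still so for the second after the job is handed in, with the robot touching nothing.
Of tin_red, tin_green, tin_blue, tin_yellow only 2 to 4 are there at a start; the rules pass over those that are not, and their reading is None.
At some moment in a run one of tray_top may be knocked a few centimetres aside while the robot is not near it.
Once in a run the grip may slacken for a moment while it holds something.
It also fails if it takes over 210 s, if anything falls off the work surface, if the arm or the gripper's body presses on something with over 40 N, if the wrist force passes 120 N, or if a joint passes its speed limit or range.

## Working session

There is one attempt and no reset: what is moved stays moved. The work goes in short steps, Python scripts to look and compute and a shell command to move; the robot and the scene stay as the last step left them, time stands still between calls to the robot, and variables do not carry over. Pictures are saved under pics/ and viewed, and the job is handed in when it is done.

```bash
mkdir -p pics; ls
python3 - <<'E'
from bench import ctrl
import cv2
print(ctrl.state())
for n in ["scene","side","wrist"]:
    p=ctrl.camera_params(n);print(n,p)
    im=ctrl.snapshot(n);cv2.imwrite(f"pics/{n}0.png",im[:,:,::-1])
E
```

```text
pics
{'clock': 0.0, 'q': array([-1.36491299,  0.4694615 , -0.04858926,  1.53370806,  0.02407391,
        1.14100547, -0.08228476]), 'qd': array([ 7.05531268e-04, -2.47495373e-03,  4.96236735e-04, -1.11391955e-04,
       -1.89490457e-03, -7.59408443e-07, -1.41339765e-03]), 'joint_torque': array([-4.39192149e-05, -5.10295451e+01, -4.59239376e-02, -2.37725025e+01,
        1.07683410e-02,  7.27754203e-03,  1.51927708e-05]), 'eef_pos': array([0.15687492, 0.65590581, 0.23024189]), 'tool_rot': array([ 0.70217704,  0.08210346,  0.70230509, -0.08351038]), 'ft_force': array([-0.35695036,  0.97310042,  0.23048466]), 'ft_torque': array([-0.02537739,  0.04020526, -0.01400751]), 'opening': 0.9973642140073803}
scene {'vfov': 49.86616799745371, 'cx': 275.9114665320072, 'cy': 218.81929279964356, 'R': array([[-0.05166318,  0.99851828, -0.01709283],
       [ 0.74755974,  0.02731843, -0.66363253],
       [-0.66218226, -0.04706328, -0.74786343]]), 't': array([ 0.02067205, -0.31615184,  1.85001488])}
side {'vfov': 54.82175004093966, 'cx': 283.696173071018, 'cy': 209.18005910339267, 'R': array([[ 0.99556236, -0.09282131, -0.01548543],
       [-0.07755527, -0.71609866, -0.69367708],
       [ 0.05329892,  0.69179977, -0.72011965]]), 't': array([-0.50337066,  0.11595755,  1.25412246])}
wrist {'vfov': 59.0061640397632, 'cx': 287.5073516881067, 'cy': 207.92404019878342, 'R': array([[ 0.23321739,  0.97242134, -0.00252887],
       [ 0.9338121 , -0.22323061,  0.27957656],
       [ 0.27130169, -0.06756361, -0.96012007]]), 't': array([-0.6728353 , -0.03535523,  0.37977925])}
```

View pics/scene0.png

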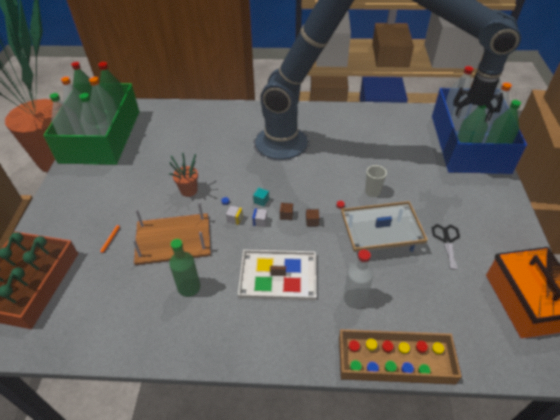

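View pics/side0.png

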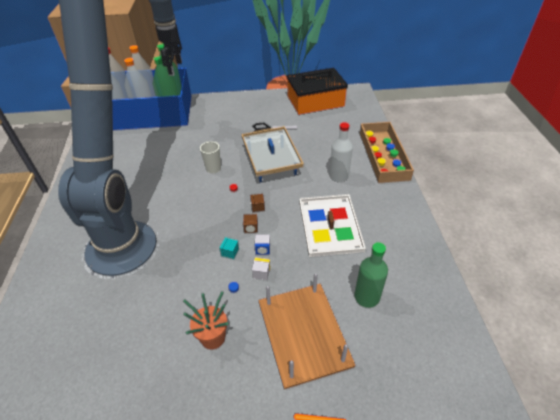

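View pics/wrist0.png

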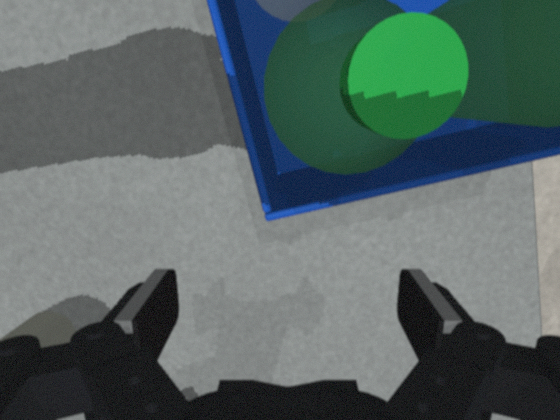

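```bash
cat > h.py <<'E'
import numpy as np, cv2, itertools
from bench import ctrl
from scipy.spatial.transform import Rotation as Ro
from scipy.optimize import least_squares
def K(p): 
    f=210/np.tan(np.radians(p['vfov'])/2); return f
def proj(p,X):
    X=np.atleast_2d(X); c=X@np.array(p['R']).T+p['t']; f=K(p)
    return np.c_[f*c[:,0]/c[:,2]+p['cx'], f*c[:,1]/c[:,2]+p['cy']]
def onplane(p,uv,z):
    uv=np.atleast_2d(uv); f=K(p); R=np.array(p['R']); C=-R.T@p['t']
    d=np.c_[(uv[:,0]-p['cx'])/f,(uv[:,1]-p['cy'])/f,np.ones(len(uv))]@R
    return C+d*((z-C[2])/d[:,2])[:,None]
def crop(src,dst,x0,y0,w,h,s):
    im=cv2.imread(src)[y0:y0+h,x0:x0+w]; cv2.imwrite(dst,cv2.resize(im,None,fx=s,fy=s,interpolation=cv2.INTER_CUBIC))
def shot(n,name):
    p=ctrl.camera_params(n); im=ctrl.snapshot(n); cv2.imwrite(f'pics/{name}.png',im[:,:,::-1]); return p
def tool():
    s=ctrl.state(); w,x,y,z=s['tool_rot']; return np.array(s['eef_pos']),Ro.from_quat([x,y,z,w]),s
def fit(obs,model,x0):
    # obs: list of (cam params, pts3local idx array, uv); pose x,y,yaw at z
    def res(v):
        r=[]
        for p,L,uv,z in obs:
            c,s=np.cos(v[2]),np.sin(v[2]); L=np.array(L)
            W=np.c_[v[0]+c*L[:,0]-s*L[:,1],v[1]+s*L[:,0]+c*L[:,1],L[:,2]+z]
            r.append((proj(p,W)-uv).ravel())
        return np.concatenate(r)
    o=least_squares(res,x0,loss='soft_l1'); return o.x,res(o.x)
def go(pos,yaw,rot=None):
    """shift(cm in tool axes) and rotvec deg to reach pos with tool pointing down, jaw(y) axis at yaw"""
    P,R,s=tool()
    if rot is None:
        a=np.array([0,0,-1.]); y=np.array([np.cos(yaw),np.sin(yaw),0]); T=Ro.from_matrix(np.c_[a,y,np.cross(a,y)])
    else: T=rot
    d=R.inv().apply(np.array(pos)-P)*100; t=(R.inv()*T).as_rotvec(degrees=True)
    print('t',round(s['clock'],2),'P',P.round(4),'jawyaw',np.degrees(np.arctan2(*R.apply([0,1,0])[1::-1])).round(2),'toolx',R.apply([1,0,0]).round(3),'open',round(s['opening'],3),'F',np.round(s['ft_force'],1))
    print('dp cm',d.round(2),'turn',t.round(2))
    # after turn axes:
    print('dp if turned first',(T.inv().apply(np.array(pos)-P)*100).round(2))
E
python3 - <<'E'
from h import *
crop('pics/scene0.png','pics/s0a.png',120,140,220,165,3.6)
crop('pics/side0.png','pics/d0a.png',200,160,190,230,2.6)
crop('pics/scene0.png','pics/s0b.png',300,160,180,135,4.4)
E
```

```text
(no output)
```

View pics/s0a.png

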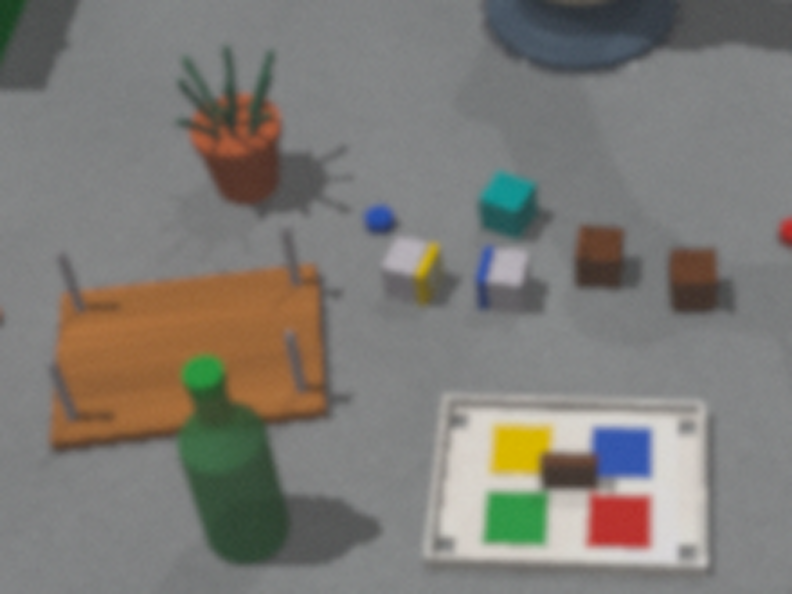

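View pics/d0a.png

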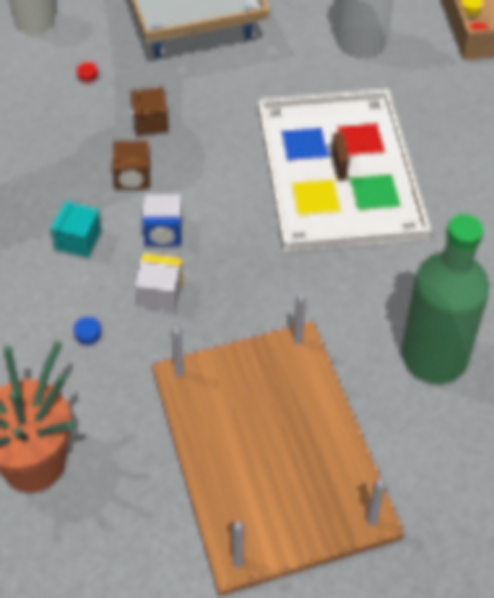

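View pics/s0b.png

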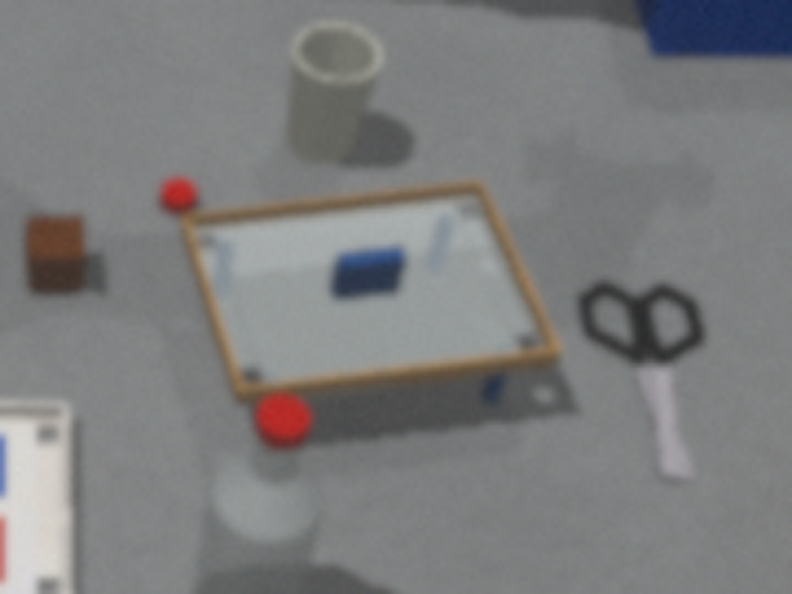

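```bash
cat > m1.py <<'E'
from h import *
ps=ctrl.camera_params('scene');pd=ctrl.camera_params('side')
def S(a,s=3.6,o=(120,140)): return (np.array(a)+.5)/s-.5+o
D=lambda a:S(a,2.6,(200,160))
# order: (x-,y-),(x-,y+),(x+,y+),(x+,y-)
sg=np.array([[-1,-1],[-1,1],[1,1],[1,-1]])
def L(hx,hy,z): return np.c_[sg*[hx,hy],np.full(4,z)]
def two(name,obs,x0,z):
    for nm,o in (('scene',obs[:1]),('side',obs[1:2]),('both',obs)):
        if o:
            v,r=fit([(p,l,uv,z) for p,l,uv in o],None,x0); print(name,nm,v[:2].round(4),np.degrees(v[2]).round(2),'res',np.abs(r).max().round(1))
E
python3 - <<'E'
from m1 import *
two('stand',[(ps,L(.065,.102,.096),S([[63,257],[287,232],[290,332],[54,368]])),(pd,L(.065,.102,.096),D([[238,524],[177,332],[298,300],[378,484]]))],[.6,-.3,0],0)
two('low',[(ps,L(.085,.117,.018),S([[443,397],[706,403],[708,567],[425,562]])),(pd,L(.085,.117,.018),D([[285,247],[260,100],[390,92],[428,232]]))],[.7,0,0],0)
two('top',[(ps,L(.085,.117,.074),S([[182,220],[485,185],[558,352],[240,398]],4.4,(300,160)))],[.6,.3,0],0)
print('yellow top approx',onplane(ps,S([[407,258],[428,258]]),.044)); print('blue',onplane(ps,S([[507,265],[487,263]]),.044))
for n,c in dict(bottle_b=(245,545),teal=(505,190),br1=(600,242),br2=(693,262),herb=(245,180),capb=(380,220)).items(): print(n,onplane(ps,S([c]),0.04 if n[0] in'tb' and 'bot' not in n else 0).round(3))
E
```

```text
stand scene [ 0.5331 -0.336 ] 11.64 res 1.3
stand side [ 0.5242 -0.3429] 11.39 res 1.0
stand both [ 0.5255 -0.3405] 11.27 res 2.4
low scene [0.6611 0.0203] 0.72 res 0.4
low side [0.6565 0.0145] -0.25 res 1.0
low both [0.6587 0.0188] 0.16 res 2.0
top scene [0.5    0.3495] 11.14 res 1.2
top both [0.5    0.3495] 11.14 res 1.2
yellow top approx [[ 0.43306195 -0.14482348  0.044     ]
 [ 0.43234571 -0.12494272  0.044     ]]
blue [[ 0.43856711 -0.04959578  0.044     ]
 [ 0.43670839 -0.06862376  0.044     ]]
bottle_b [[ 0.727 -0.253  0.   ]]
teal [[ 0.335 -0.059  0.04 ]]
br1 [[0.402 0.037 0.04 ]]
br2 [[0.425 0.125 0.04 ]]
herb [[ 0.29  -0.333  0.   ]]
capb [[ 0.342 -0.186  0.   ]]
```

Run:
```python
from h import *
P,R,s=tool(); p=ctrl.camera_params('wrist'); C=-np.array(p['R']).T@p['t']
print('cam in tool',R.inv().apply(C-P).round(4),'optical',R.inv().apply(np.array(p['R'])[2]).round(3), 'img up', R.inv().apply(-np.array(p['R'])[1]).round(3),'img right',R.inv().apply(np.array(p['R'])[0]).round(3))
print(R.as_matrix().round(3))
go([.62,.018,.33],0); go([.62,.018,.33],np.pi)
```

```text
cam in tool [-0.1425 -0.0009 -0.0718] optical [ 0.96  -0.001  0.28 ] img up [ 0.28  0.   -0.96] img right [0.001 1.    0.001]
[[-0.     0.233  0.973]
 [-0.001  0.973 -0.233]
 [-1.    -0.002  0.   ]]
t 0.15 P [0.1569 0.6561 0.2305] jawyaw 76.55 toolx [-0.    -0.001 -1.   ] open 1.002 F [0.6 0.3 1.4]
dp cm [ -9.87 -51.3   59.88] turn [7.655e+01 6.000e-02 7.000e-02]
dp if turned first [-9.95 46.31 63.81]
t 0.15 P [0.1569 0.6561 0.2305] jawyaw 76.55 toolx [-0.    -0.001 -1.   ] open 1.002 F [0.6 0.3 1.4]
dp cm [ -9.87 -51.3   59.88] turn [-1.0345e+02 -8.0000e-02  6.0000e-02]
dp if turned first [ -9.95 -46.31 -63.81]
```

```bash
python3 -m inch '{"jaw":[8.5,8.5,8.5,8.5],"dp":[[-3,0,0],[-3,0,0],[-2,-1,1],[-2,-2,2.3]],"turn":[[0,0,0],[0,0,0],[0,0,0],[0,0,0]]}'
python3 -m inch '{"jaw":[8.5,8.5,8.5,8.5,8.5,8.5,8.5,8.5,8.5],"dp":[[0,-2.9,3.4],[0,-2.9,3.4],[0,-2.9,3.4],[0,-2.9,3.4],[0,-2.9,3.4],[0,-2.9,3.4],[0,-2.9,3.4],[0,-2.9,3.4],[0,-2.9,3.4]],"turn":[[0,0,0],[0,0,0],[0,0,0],[0,0,0],[0,0,0],[0,0,0],[0,0,0],[0,0,0],[0,0,0]]}'
python3 -c "
from h import *
go([.62,.018,.33],0)"
```

```text
clock: 0.55
eef_pos: [0.1797, 0.6206, 0.3316]
tool_rot: [0.702, 0.081, 0.703, -0.081]
ft_force: [0.1, -0.5, 0.3]
opening: 0.998
clock: 1.45
eef_pos: [0.4197, 0.2928, 0.3313]
tool_rot: [0.702, 0.083, 0.702, -0.083]
ft_force: [0.6, 1.2, 0.2]
opening: 0.995
t 1.45 P [0.4197 0.2928 0.3313] jawyaw 76.55 toolx [-0.  0. -1.] open 0.995 F [0.6 1.2 0.2]
dp cm [  0.12 -22.07  25.88] turn [ 7.655e+01 -1.000e-02 -0.000e+00]
dp if turned first [ 0.13 20.03 27.48]
```

```bash
python3 -m inch '{"jaw":[8.5,8.5,8.5,8.5,8.5,8.5,8.5],"dp":[[0,-2.2,3.8],[0,-2.2,3.8],[0,-2.2,3.8],[0,-2.2,3.8],[0,-2.2,3.8],[0,-2.2,3.8],[0,-2,3.8]],"turn":[[0,0,0],[0,0,0],[0,0,0],[0,0,0],[0,0,0],[0,0,0],[0,0,0]]}'
python3 -m inch '{"jaw":[8.5,8.5,8.5,8.5,8.5,8.5,8.5,8.5,8.5,8.5],"dp":[[0,0,0],[0,0,0],[0,0,0],[0,0,0],[0,0,0],[0,0,0],[0,0,0],[0,0,0],[0,0,0],[0,0,0]],"turn":[[8.5,0,0],[8.5,0,0],[8.5,0,0],[8.5,0,0],[8.5,0,0],[8.5,0,0],[8.5,0,0],[8.5,0,0],[8.5,0,0],[0,0,0]]}'
python3 -c "
from h import *
go([.66,.018,.2],0)
p=shot('wrist','w1');import pickle;pickle.dump(p,open('w1.pkl','wb'))
L=[[.085,.117,.018],[-.085,.117,.018],[-.085,-.117,.018],[.085,-.117,.018],[0,0,.046]]
print(proj(p,np.array(L)+[.66,.018,0]))"
```

```text
clock: 2.15
eef_pos: [0.6432, 0.0834, 0.331]
tool_rot: [0.702, 0.083, 0.702, -0.083]
ft_force: [0.5, 0.1, 0.2]
opening: 0.993
clock: 3.15
eef_pos: [0.6421, 0.0852, 0.3308]
tool_rot: [0.5, 0.499, 0.5, -0.5]
ft_force: [-0.1, -0.4, 0.1]
opening: 0.997
t 3.15 P [0.6421 0.0852 0.3308] jawyaw 0.08 toolx [-0.001 -0.    -1.   ] open 0.997 F [-0.1 -0.4  0.1]
dp cm [13.08  1.79  6.71] turn [0.08 0.03 0.05]
dp if turned first [13.08  1.79  6.72]
[[374.80395345 117.47521706]
 [232.28651274 117.37826653]
 [239.29426458 293.09636233]
 [363.43713489 293.17898904]
 [303.26832553 218.02723424]]
```

View pics/w1.png

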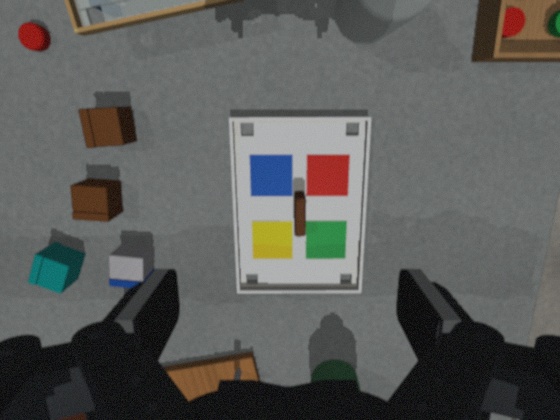

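Run:
```python
from m1 import *
import pickle
p=pickle.load(open('w1.pkl','rb'))
two('low',[(p,L(.085,.117,.018),[[238,292.7],[230.5,117.5],[371,117.5],[362,293]]),(p,L(.065,.102,.006),[[252,279],[246.5,129],[352.5,129],[346,279]])],[.66,.02,0],0)
print(onplane(p,[[300,213]],.046))
crop('pics/w1.png','pics/w1a.png',215,100,170,205,3.9*.74)
```

```text
low scene [0.6575 0.0181] 0.19 res 1.4
low side [0.6563 0.0184] 0.27 res 0.5
low both [0.6568 0.0183] 0.26 res 1.3
[[0.65598559 0.02435208 0.046     ]]
```

View pics/w1a.png

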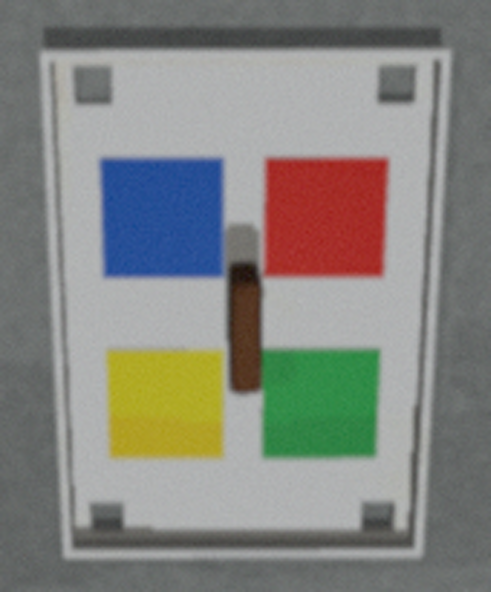

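```bash
python3 -m inch '{"jaw":[8.5,8.5,8.5,8.5,8.5,8.5,8.5,8.5,8.5,8.5,8.5],"dp":[[3,0.5,2.2],[3,0.5,2.2],[3,0.49,2.29],[3,0,0],[3,0,0],[3,0,0],[3,0,0],[3,0,0],[3,0,0],[0,0,0],[0,0,0]],"turn":[[0,0,0],[0,0,0],[0,0,0],[0,0,0],[0,0,0],[0,0,0],[0,0,0],[0,0,0],[0,0,0],[0,0,0],[0,0,0]]}'
python3 -c "
from h import *
go([.657,.0183,.013],.003)
shot('wrist','w2')"
```

```text
clock: 4.3
eef_pos: [0.6574, 0.0179, 0.0614]
tool_rot: [0.5, 0.499, 0.501, -0.5]
ft_force: [1.2, -0.5, 1.6]
opening: 0.996
t 4.3 P [0.6574 0.0179 0.0614] jawyaw 0.13 toolx [-0.  0. -1.] open 0.996 F [ 1.2 -0.5  1.6]
dp cm [ 4.84 -0.04 -0.04] turn [-0.04 -0.    0.02]
dp if turned first [ 4.84 -0.04 -0.04]
```

View pics/w2.png

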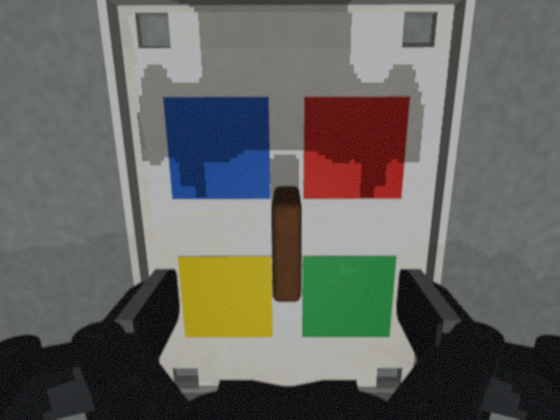

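```bash
python3 -m inch '{"jaw":[8.5,8.5,8.5,8.5,8.5,1,1,1,1,1,1,1],"dp":[[1.5,0,0],[1.5,0,0],[1,0,0],[0.8,0,0],[0,0,0],[0,0,0],[0,0,0],[0,0,0],[0,0,0],[0,0,0],[0,0,0],[0,0,0]],"turn":[[0,0,0],[0,0,0],[0,0,0],[0,0,0],[0,0,0],[0,0,0],[0,0,0],[0,0,0],[0,0,0],[0,0,0],[0,0,0],[0,0,0]]}'
python3 -c "
from h import *
go([.657,.0183,.2],.003)"
```

```text
clock: 5.55
eef_pos: [0.6575, 0.0181, 0.0137]
tool_rot: [0.5, 0.5, 0.5, -0.5]
ft_force: [0.2, -0.8, 2.2]
opening: 0.156
t 5.55 P [0.6575 0.0181 0.0137] jawyaw 0.05 toolx [ 0.001  0.    -1.   ] open 0.156 F [ 0.2 -0.8  2.2]
dp cm [-18.63  -0.04  -0.03] turn [-0.12 -0.01 -0.03]
dp if turned first [-18.63  -0.05  -0.02]
```

```bash
python3 -m inch '{"jaw":[8.5,8.5,8.5,8.5,8.5,8.5,8.5,8.5,8.5,8.5,8.5,8.5],"dp":[[0,0,0],[0,0,0],[0,0,0],[0,0,0],[-4,0,0],[-4,0,0],[-4,0,0],[-4,0,0],[-4,-2,0],[-4,-4,0],[-4,-4,1],[-4,-4,2]],"turn":[[0,0,0],[0,0,0],[0,0,0],[0,0,0],[0,0,0],[0,0,0],[0,0,0],[0,0,0],[0,0,0],[0,0,0],[0,0,0],[0,0,0]]}'
python3 -m inch '{"jaw":[8.5,8.5],"dp":[[0,0,2],[0,0,0]],"turn":[[0,0,0],[0,0,0]]}'
python3 -c "
from h import *
go([.52,-.25,.34],0)
p=shot('wrist','w3');import pickle;pickle.dump(p,open('w3.pkl','wb'))"
python3 -m inch '{"jaw":[8.5,8.5,8.5,8.5,8.5,8.5,8.5,8.5,8.5,8.5],"dp":[[0,0,3],[0,0,3],[0,0,3],[0,0,3],[0,0,3],[0,0,3],[0,0,3],[0,0,2],[0,0,0],[0,0,0]],"turn":[[0,0,0],[0,0,0],[0,0,0],[0,0,0],[0,0,0],[0,0,0],[0,0,0],[0,0,0],[0,0,0],[0,0,0]]}'
python3 -c "
from h import *
go([.52,-.25,.34],0)
p=shot('wrist','w4');import pickle;pickle.dump(p,open('w4.pkl','wb'))"
```

```text
clock: 6.75
eef_pos: [0.5324, -0.0066, 0.3178]
tool_rot: [0.501, 0.499, 0.501, -0.499]
ft_force: [0.2, 0.8, 1.0]
opening: 0.998
clock: 6.95
eef_pos: [0.5333, -0.0306, 0.3186]
tool_rot: [0.5, 0.502, 0.498, -0.5]
ft_force: [0.1, -0.3, 0.1]
opening: 0.994
t 6.95 P [ 0.5333 -0.0306  0.3186] jawyaw -0.23 toolx [ 0.004  0.001 -1.   ] open 0.994 F [ 0.1 -0.3  0.1]
dp cm [-2.17 -1.23 21.94] turn [-0.23 -0.07 -0.2 ]
dp if turned first [-2.14 -1.33 21.94]
clock: 8.0
eef_pos: [0.5345, -0.2562, 0.3154]
tool_rot: [0.5, 0.499, 0.501, -0.5]
ft_force: [-0.4, 0.5, 0.3]
opening: 0.998
t 8.0 P [ 0.5345 -0.2562  0.3154] jawyaw 0.09 toolx [-0.002  0.001 -1.   ] open 0.998 F [-0.4  0.5  0.3]
dp cm [-2.46 -1.46 -0.62] turn [ 0.09 -0.06  0.13]
dp if turned first [-2.46 -1.45 -0.62]
```

View pics/w3.png

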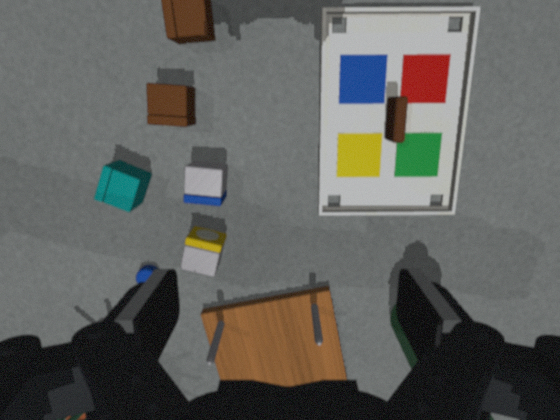

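View pics/w4.png

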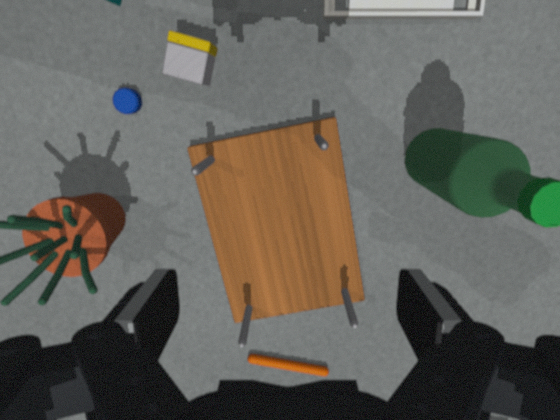

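Run:
```python
from h import *
crop('pics/w4.png','pics/w4a.png',180,100,195,255,2.35)
crop('pics/w3.png','pics/w3a.png',170,150,70,135,4.4)
```

```text
(no output)
```

View pics/w4a.png

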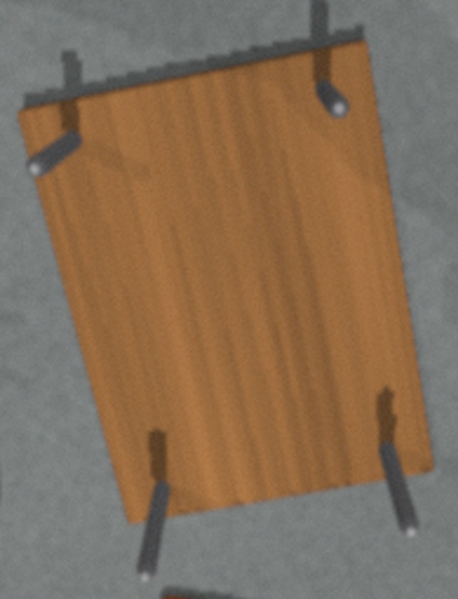

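View pics/w3a.png

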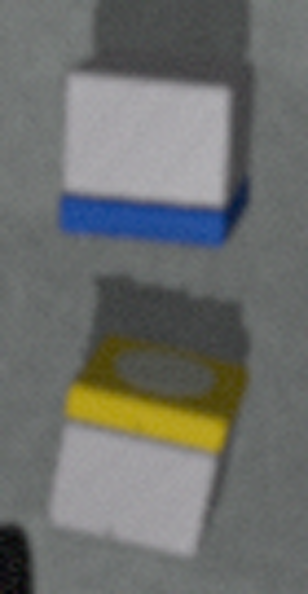

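```bash
cat >> m1.py <<'E'
import pickle
def box(p,uv,z=.044): # centre, edge0 direction
    X=onplane(p,uv,z); print('c',X.mean(0).round(4),'sides',[ (np.linalg.norm(X[(i+1)%4]-X[i])*1000).round(1) for i in range(4)],'edge01 yaw',np.degrees(np.arctan2(*(X[1]-X[0])[1::-1])).round(1),'edge12 yaw',np.degrees(np.arctan2(*(X[2]-X[1])[1::-1])).round(1))
E
python3 - <<'E'
from m1 import *
p=pickle.load(open('w4.pkl','rb')); T=lambda a:S(a,2.35,(180,100))
two('stand',[(p,L(.065,.102,.096),T([[146,576],[36,168],[339,108],[410,531]])),(p,L(.09,.122,.016),T([[130,522],[20,110],[367,42],[434,470]]))],[.53,-.34,.2],0)
p=pickle.load(open('w3.pkl','rb')); T=lambda a:S(a,4.4,(170,150))
print('blue');box(p,T([[70,72],[232,85],[222,243],[60,230]]))
print('yellow');box(p,T([[72,388],[230,415],[195,553],[52,525]]))
E
```

```text
stand scene [ 0.5247 -0.3409] 11.21 res 0.6
stand side [ 0.5253 -0.3409] 11.16 res 1.7
stand both [ 0.5249 -0.3409] 11.2 res 2.1
blue
c [ 0.4358 -0.0544  0.044 ] sides [np.float64(41.6), np.float64(42.6), np.float64(42.8), np.float64(42.5)] edge01 yaw -5.0 edge12 yaw -96.6
yellow
c [ 0.4274 -0.1427  0.044 ] sides [np.float64(43.3), np.float64(43.1), np.float64(40.3), np.float64(41.6)] edge01 yaw -10.8 edge12 yaw -106.2
```

```bash
python3 -m inch '{"jaw":[8.5,8.5,8.5,8.5,8.5,8.5,8.5,8.5],"dp":[[0,1.54,-3.43],[0,1.54,-3.43],[0,1.54,-3.43],[0,1.54,-3.43],[0,1.54,-3.43],[0,1.54,-3.43],[0,1.54,-3.43],[0,1.54,-3.43]],"turn":[[0,0,0],[0,0,0],[0,0,0],[0,0,0],[0,0,0],[0,0,0],[0,0,0],[0,0,0]]}'
python3 -m inch '{"jaw":[8.5,8.5,8.5,8.5,8.5,8.5,8.5,8.5],"dp":[[3.6,0,0],[3.6,0,0],[3.6,0,0],[3.6,0,0],[3.6,0,0],[3.6,0,0],[0,0,0],[0,0,0]],"turn":[[0,0,0],[0,0,0],[0,0,0],[0,0,0],[0,0,0],[0,0,0],[0,0,0],[0,0,0]]}'
python3 -c "
from h import *
go([.657,.0183,.0135],.003)"
```

```text
clock: 8.85
eef_pos: [0.6571, 0.0214, 0.3164]
tool_rot: [0.501, 0.499, 0.502, -0.499]
ft_force: [0.2, 0.3, 0.4]
opening: 0.992
clock: 9.65
eef_pos: [0.6569, 0.0187, 0.1008]
tool_rot: [0.5, 0.499, 0.501, -0.499]
ft_force: [-0.2, -0.8, 0.4]
opening: 0.994
t 9.65 P [0.6569 0.0187 0.1008] jawyaw 0.16 toolx [-0.001  0.    -1.   ] open 0.994 F [-0.2 -0.8  0.4]
dp cm [8.73 0.01 0.04] turn [-0.01 -0.02  0.05]
dp if turned first [8.73 0.01 0.04]
```

```bash
python3 -m inch '{"jaw":[8.5,8.5,8.5,8.5,0,0,0,0,0,0,0,0],"dp":[[3,0,0],[3,0,0],[1.7,0,0],[1,0,0],[0,0,0],[0,0,0],[0,0,0],[0,0,0],[0,0,0],[0,0,0],[0,0,0],[0,0,0]],"turn":[[0,0,0],[0,0,0],[0,0,0],[0,0,0],[0,0,0],[0,0,0],[0,0,0],[0,0,0],[0,0,0],[0,0,0],[0,0,0],[0,0,0]]}'
python3 -m inch '{"jaw":[0,0,0,0,0,0,0,0,0,0,0],"dp":[[-0.5,0,0],[-1.5,0,0],[-2,0,0],[-2,0,0],[-2,0,0],[-2,0,0],[-2,0,0],[-2,0,0],[-1.5,0,0],[0,0,0],[0,0,0]],"turn":[[0,0,0],[0,0,0],[0,0,0],[0,0,0],[0,0,0],[0,0,0],[0,0,0],[0,0,0],[0,0,0],[0,0,0],[0,0,0]]}'
python3 -c "
from h import *
go([.525,-.25,.16],.1955)
p=shot('wrist','w5')"
```

```text
clock: 10.85
eef_pos: [0.6577, 0.0171, 0.0147]
tool_rot: [0.5, 0.5, 0.5, -0.499]
ft_force: [-0.7, 0.4, 5.5]
opening: 0.155
clock: 11.95
eef_pos: [0.6565, 0.0172, 0.1685]
tool_rot: [0.5, 0.5, 0.5, -0.5]
ft_force: [-1.1, 0.0, -3.0]
opening: 0.155
t 11.95 P [0.6565 0.0172 0.1685] jawyaw 0.05 toolx [-0.001  0.    -1.   ] open 0.155 F [-1.1  0.  -3. ]
dp cm [  0.85 -13.17  26.71] turn [-11.15  -0.02   0.04]
dp if turned first [  0.85 -18.09  23.65]
```

View pics/w5.png

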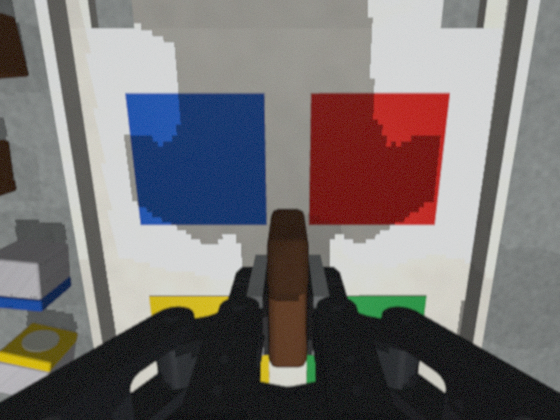

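```bash
python3 -m inch '{"jaw":[0,0,0,0,0,0,0,0,0,0,0,0],"dp":[[0,-2.5,0],[0,-3.5,0],[0,-3.5,0],[0,-3.67,0.5],[0,0,2.5],[0,0,3],[0,0,3],[0,0,3],[0,0,3],[0,0,3],[0,0,3],[0,0,3]],"turn":[[0,0,0],[0,0,0],[0,0,0],[0,0,0],[0,0,0],[0,0,0],[0,0,0],[0,0,0],[0,0,0],[0,0,0],[0,0,0],[0,0,0]]}'
python3 -m inch '{"jaw":[0,0,0,0,0,0,0,0,0],"dp":[[0,0,3],[0,0,3],[0,0,3],[0,0,2],[0,0,0.8],[0,0,0],[0,0,0],[0,0,0],[0,0,0]],"turn":[[0,0,0],[0,0,0],[0,0,0],[0,0,0],[0,0,0],[-5.6,0,0],[-5.6,0,0],[0,0,0],[0,0,0]]}'
python3 -c "
from h import *
go([.5255,-.3416,.16],.1955)
p=shot('wrist','w6');shot('scene','s6');shot('side','d6')
crop('pics/s6.png','pics/s6a.png',110,140,150,150,4)
crop('pics/d6.png','pics/d6a.png',220,220,170,190,3)
"
```

```text
clock: 13.2
eef_pos: [0.5246, -0.2238, 0.1675]
tool_rot: [0.499, 0.499, 0.501, -0.5]
ft_force: [1.2, 0.2, -3.1]
opening: 0.158
clock: 14.1
eef_pos: [0.5255, -0.34, 0.1681]
tool_rot: [0.546, 0.449, 0.547, -0.449]
ft_force: [-0.5, 0.3, -3.1]
opening: 0.151
t 14.1 P [ 0.5255 -0.34    0.1681] jawyaw 11.18 toolx [-0.001  0.001 -1.   ] open 0.151 F [-0.5  0.3 -3.1]
dp cm [ 0.81 -0.03  0.15] turn [-0.02 -0.08  0.04]
dp if turned first [ 0.81 -0.03  0.15]
```

View pics/w6.png

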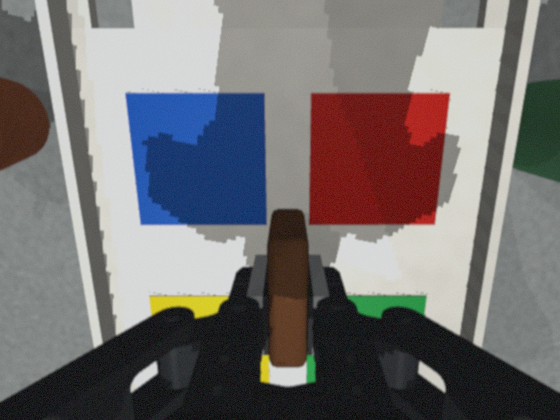

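View pics/s6a.png

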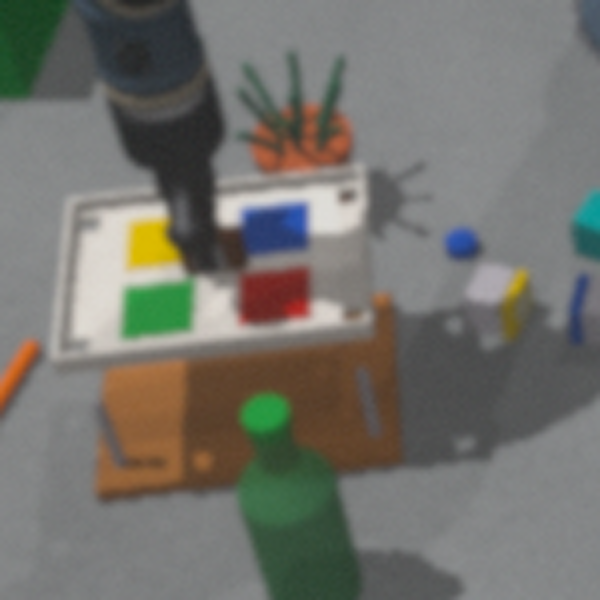

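View pics/d6a.png

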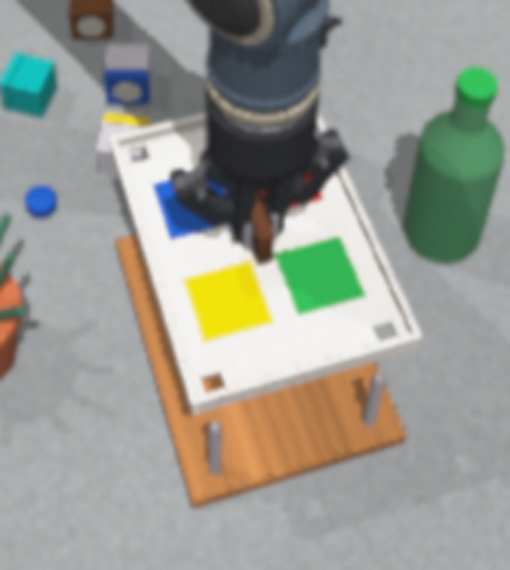

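Run:
```python
from m1 import *
p1=pickle.load(open('w1.pkl','rb')); T=lambda a:S(a,3.9*.74,(215,100))
X=onplane(p1,T([[102,157],[222,157],[223,276],[105,276],[265,157],[387,157],[384,276],[263,276],[107,349],[223,349],[222,457],[109,457],[380,349],[376,457]]),.006)
print('rel tray',(X-[.657,.0183,0]).round(4)[:,:2].tolist())
p6=ctrl.camera_params('wrist'); P,R,s=tool()
uv=[[126,94],[264,94],[265.5,225],[141,225],[311,94],[448,94],[437,225],[309.5,225]]
X=onplane(p6,uv,P[2]-.0087)-P
a=-np.radians(11.18); M=np.array([[np.cos(a),-np.sin(a)],[np.sin(a),np.cos(a)]])
print('rel tcp',(X[:,:2]@M.T).round(4).tolist())
```

```text
rel tray [[-0.0633, 0.0713], [-0.011, 0.0713], [-0.0103, 0.0178], [-0.0634, 0.0178], [0.0078, 0.0713], [0.061, 0.0714], [0.0621, 0.0179], [0.0077, 0.0178], [-0.0634, -0.0168], [-0.0102, -0.0167], [-0.0104, -0.0705], [-0.0639, -0.0705], [0.0619, -0.0167], [0.0624, -0.0704]]
rel tcp [[-0.0642, 0.0726], [-0.0105, 0.0726], [-0.0108, 0.0187], [-0.0643, 0.0187], [0.0078, 0.0726], [0.0612, 0.0726], [0.063, 0.0187], [0.0082, 0.0187]]
```

```bash
python3 -m inch '{"jaw":[0,0,0,0,0,0],"dp":[[0,0,0.24],[2,0,0],[2,0,0],[1.4,0,0],[0,0,0],[0,0,0]],"turn":[[0,0,0],[0,0,0],[0,0,0],[0,0,0],[0,0,0],[0,0,0]]}'
python3 -c "
from h import *
go([.5258,-.3424,.11],.1955)
shot('scene','s7');shot('side','d7')
crop('pics/s7.png','pics/s7a.png',110,160,120,120,5)
crop('pics/d7.png','pics/d7a.png',240,240,130,150,4)
"
```

```text
clock: 14.85
eef_pos: [0.5262, -0.3438, 0.115]
tool_rot: [0.547, 0.449, 0.546, -0.449]
ft_force: [-0.2, 0.1, -2.0]
opening: 0.151
t 14.85 P [ 0.5262 -0.3438  0.115 ] jawyaw 11.23 toolx [ 0. -0. -1.] open 0.151 F [-0.2  0.1 -2. ]
dp cm [ 0.5  -0.01 -0.14] turn [0.03 0.02 0.  ]
dp if turned first [ 0.5  -0.01 -0.14]
```

View pics/s7a.png

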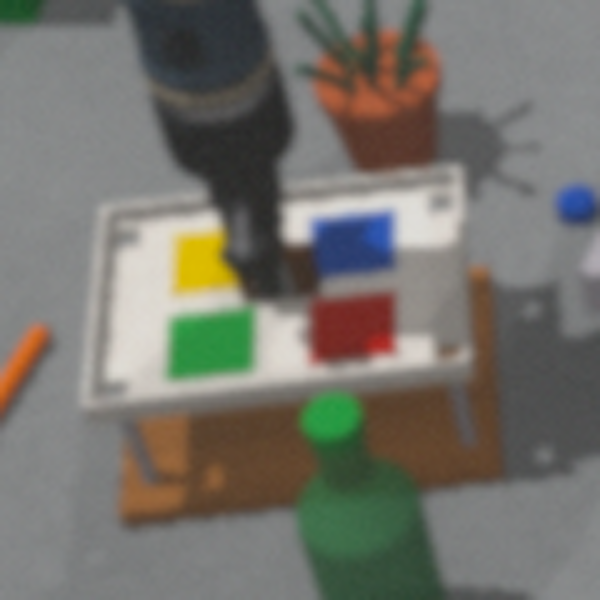

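View pics/d7a.png

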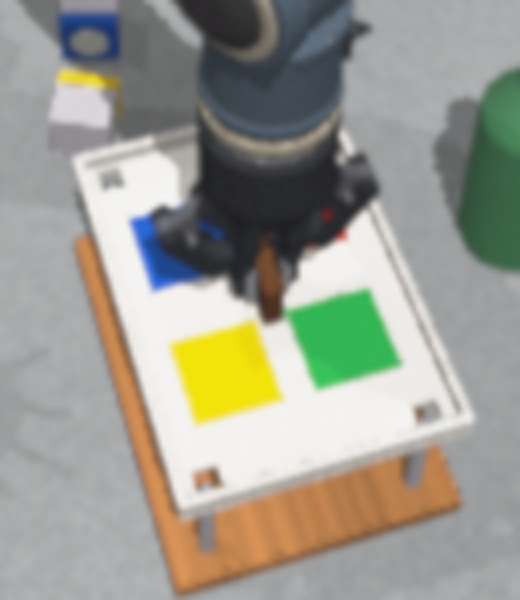

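```bash
python3 -m inch '{"jaw":[0,0,0,0],"dp":[[0,0,-0.14],[0.7,0,0],[0.7,0,0],[0.6,0,0]],"turn":[[0,0,0],[0,0,0],[0,0,0],[0,0,0]]}'
python3 -c "
from h import *
go([.5258,-.3424,.031],.1955)
shot('side','d8');shot('scene','s8')
crop('pics/d8.png','pics/d8a.png',240,240,130,150,4)
crop('pics/s8.png','pics/s8a.png',110,160,120,120,5)
"
```

```text
clock: 15.35
eef_pos: [0.5256, -0.3417, 0.094]
tool_rot: [0.546, 0.449, 0.547, -0.448]
ft_force: [0.1, 0.3, -4.0]
opening: 0.154
t 15.35 P [ 0.5256 -0.3417  0.094 ] jawyaw 11.26 toolx [-0.001  0.001 -1.   ] open 0.154 F [ 0.1  0.3 -4. ]
dp cm [6.3  0.01 0.08] turn [ 0.06 -0.04  0.02]
dp if turned first [6.3  0.   0.08]
```

View pics/d8a.png

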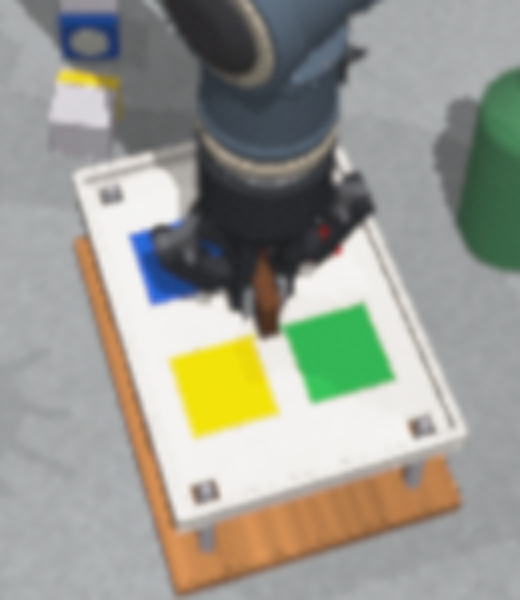

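View pics/s8a.png

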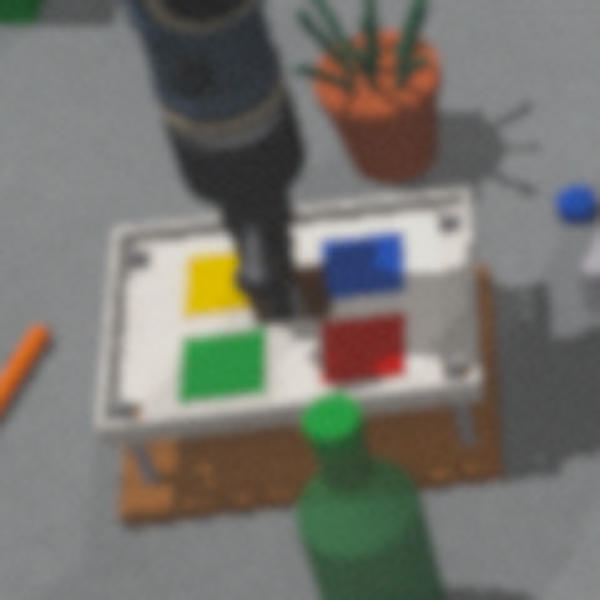

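```bash
python3 -m inch '{"jaw":[0,0,0,0,0,0],"dp":[[1,0,0.05],[1,0,0],[1,0,0],[1,0,0],[1,0,0],[0.8,0,0]],"turn":[[0,0,0],[0,0,0],[0,0,0],[0,0,0],[0,0,0],[0,0,0]]}'
python3 -c "
from h import *
go([.5258,-.3424,.031],.1955)
"
```

```text
clock: 16.05
eef_pos: [0.5256, -0.3423, 0.0355]
tool_rot: [0.546, 0.449, 0.547, -0.449]
ft_force: [0.4, 0.1, -2.8]
opening: 0.154
t 16.05 P [ 0.5256 -0.3423  0.0355] jawyaw 11.25 toolx [-0.001  0.001 -1.   ] open 0.154 F [ 0.4  0.1 -2.8]
dp cm [0.45 0.02 0.01] turn [ 0.05 -0.04  0.04]
dp if turned first [0.45 0.02 0.01]
```

```bash
python3 -m inch '{"jaw":[0,0,0],"dp":[[0.2,0,0],[0.2,0,0],[0.1,0,0]],"turn":[[0,0,0],[0,0,0],[0,0,0]]}'
python3 -m inch '{"jaw":[8.5,8.5,8.5,8.5,8.5,8.5,8.5,8.5,8.5,8.5,8.5,8.5],"dp":[[0,0,0],[0,0,0],[0,0,0],[0,0,0],[-3,0,0],[-3,0,0],[-3,0,0],[-3,0,0],[-3,0,0],[-4,0,0],[-4,0,-3],[-4,0,-3]],"turn":[[0,0,0],[0,0,0],[0,0,0],[0,0,0],[0,0,0],[0,0,0],[0,0,0],[0,0,0],[0,0,0],[0,0,0],[0,0,0],[0,0,0]]}'
python3 -m inch '{"jaw":[8.5,8.5,8.5],"dp":[[0,0,-2],[0,0,0],[0,0,0]],"turn":[[0,0,0],[0,0,0],[0,0,0]]}'
python3 -c "
from h import *
go([.435,-.0544,.2],.1955)
p=shot('wrist','w9');import pickle;pickle.dump(p,open('w9.pkl','wb'))
shot('side','d9')
crop('pics/d9.png','pics/d9a.png',240,240,130,150,4)
"
```

```text
clock: 16.35
eef_pos: [0.5261, -0.3427, 0.0319]
tool_rot: [0.547, 0.449, 0.546, -0.449]
ft_force: [0.1, -0.1, -3.1]
opening: 0.154
clock: 17.55
eef_pos: [0.5135, -0.2838, 0.3033]
tool_rot: [0.546, 0.449, 0.546, -0.449]
ft_force: [1.2, 0.6, 0.1]
opening: 0.995
clock: 17.85
eef_pos: [0.5101, -0.264, 0.3016]
tool_rot: [0.547, 0.448, 0.547, -0.448]
ft_force: [-1.0, 0.3, -0.4]
opening: 0.994
t 17.85 P [ 0.5101 -0.264   0.3016] jawyaw 11.29 toolx [-0.  0. -1.] open 0.994 F [-1.   0.3 -0.4]
dp cm [ 10.17  -3.26 -22.02] turn [ 0.08 -0.01  0.  ]
dp if turned first [ 10.16  -3.29 -22.02]
```

View pics/w9.png

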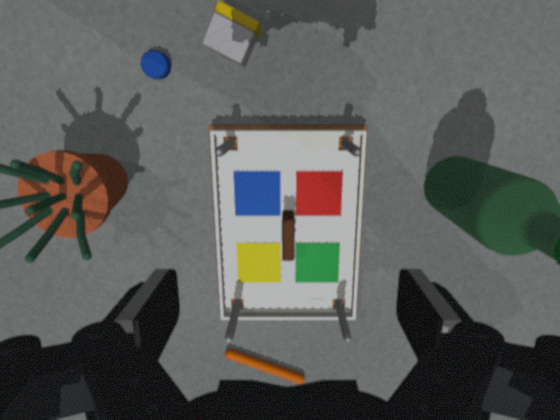

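View pics/d9a.png

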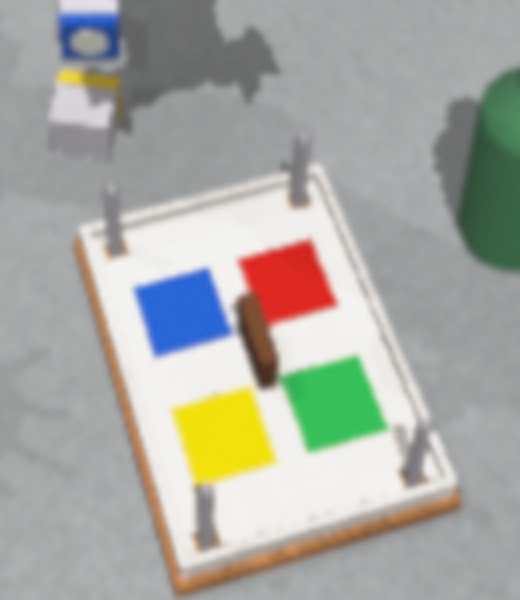

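```bash
python3 -m inch '{"jaw":[8.5,8.5,8.5,8.5,8.5,8.5,8.5,8.5,8.5,8.5],"dp":[[0,0,0],[0,0,0],[1.6,-1.33,-3.1],[1.6,-1.33,-3.1],[1.6,-1.33,-3.1],[1.6,-1.33,-3.1],[1.6,-1.33,-3.1],[1.6,-1.33,-3.1],[0,0,0],[0,0,0]],"turn":[[8.5,0,0],[8.5,0,0],[0,0,0],[0,0,0],[0,0,0],[0,0,0],[0,0,0],[0,0,0],[0,0,0],[0,0,0]]}'
python3 -c "
from h import *
go([.4358,-.0544,.2],-.1)
p=shot('wrist','w10');import pickle;pickle.dump(p,open('w10.pkl','wb'))
print(ctrl.state()['q'].round(2))
"
```

```text
clock: 18.95
eef_pos: [0.4494, -0.0716, 0.2052]
tool_rot: [-0.474, -0.524, -0.474, 0.525]
ft_force: [0.6, -0.5, -0.1]
opening: 0.999
t 18.95 P [ 0.4494 -0.0716  0.2052] jawyaw -5.76 toolx [-0.001 -0.001 -1.   ] open 0.999 F [ 0.6 -0.5 -0.1]
dp cm [ 0.52 -1.52 -1.57] turn [-0.03  0.06  0.07]
dp if turned first [ 0.52 -1.52 -1.57]
[-0.56  0.15  0.7   2.09 -0.12  0.94  0.1 ]
```

View pics/w10.png

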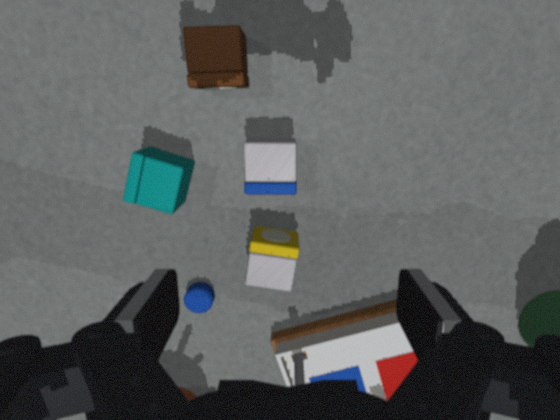

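Run:
```python
from m1 import *
crop('pics/w10.png','pics/w10a.png',230,130,80,170,3.5)
p=pickle.load(open('w10.pkl','rb'))
print('blue');box(p,[[245,142],[296,142],[297,194],[244,194]])
print('yellow');box(p,[[250,244],[298,256],[293,291],[246,282]])
```

```text
blue
c [ 0.4358 -0.0548  0.044 ] sides [np.float64(41.3), np.float64(43.4), np.float64(44.7), np.float64(43.5)] edge01 yaw -5.8 edge12 yaw -94.3
yellow
c [ 0.4267 -0.1448  0.044 ] sides [np.float64(43.7), np.float64(34.8), np.float64(43.5), np.float64(37.2)] edge01 yaw -20.9 edge12 yaw -102.9
```

View pics/w10a.png

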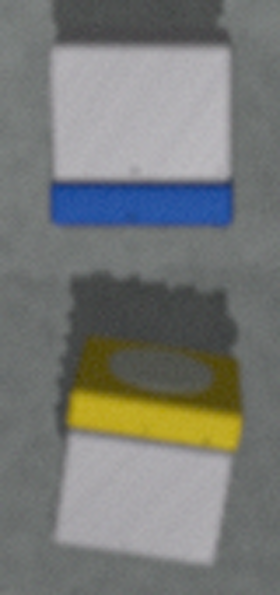

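```bash
python3 -m inch '{"jaw":[8.5,8.5,8.5,8.5,8.5,8.5,8.5,8.5],"dp":[[3,-0.75,-0.79],[3,-0.74,-0.79],[3,0,0],[3,0,0],[3,0,0],[3,0,0],[0,0,0],[0,0,0]],"turn":[[0,0,0],[0,0,0],[0,0,0],[0,0,0],[0,0,0],[0,0,0],[0,0,0],[0,0,0]]}'
python3 -c "
from h import *
go([.4363,-.0546,.002],-.101)
p=shot('wrist','w11')
"
```

```text
clock: 19.8
eef_pos: [0.437, -0.0554, 0.0261]
tool_rot: [-0.474, -0.525, -0.473, 0.525]
ft_force: [0.8, 1.0, 0.5]
opening: 0.997
t 19.8 P [ 0.437  -0.0554  0.0261] jawyaw -5.9 toolx [ 0.    -0.001 -1.   ] open 0.997 F [0.8 1.  0.5]
dp cm [ 2.41 -0.08 -0.08] turn [-0.12  0.06 -0.01]
dp if turned first [ 2.41 -0.08 -0.08]
```

View pics/w11.png

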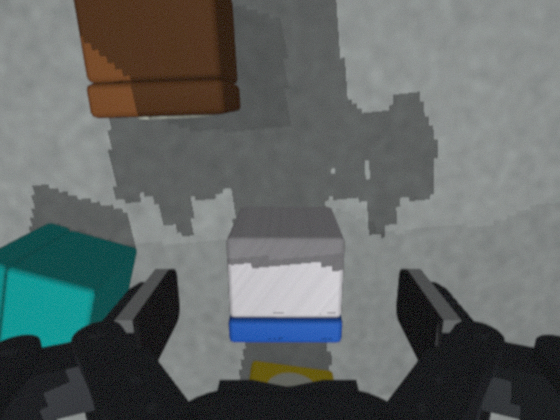

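```bash
python3 -m inch '{"jaw":[6.2,6.2,6.2,6.2,6.2,3,3,3,3,3,3,3],"dp":[[0,0,0],[0,0,0],[0,0,0],[1.4,0,0],[1,0,0],[0,0,0],[0,0,0],[0,0,0],[0,0,0],[0,0,0],[-1,0,0],[-2,0,0]],"turn":[[0,0,0],[0,0,0],[0,0,0],[0,0,0],[0,0,0],[0,0,0],[0,0,0],[0,0,0],[0,0,0],[0,0,0],[0,0,0],[0,0,0]]}'
python3 -m inch '{"jaw":[3,3,3,3,3,3],"dp":[[-3,0,0],[-3,0,0],[-3,0,0],[-3,0,0],[0,0,0],[0,0,0]],"turn":[[0,0,0],[0,0,0],[0,0,0],[0,0,0],[0,0,0],[0,0,0]]}'
python3 -c "
from h import *
go([.57,0,.152],-.101)
p=shot('wrist','w12')
"
```

```text
clock: 21.05
eef_pos: [0.4352, -0.0539, 0.0318]
tool_rot: [-0.474, -0.524, -0.475, 0.525]
ft_force: [0.3, -0.1, -1.1]
opening: 0.508
clock: 21.65
eef_pos: [0.4363, -0.0535, 0.1524]
tool_rot: [0.474, 0.525, 0.474, -0.524]
ft_force: [-0.5, -0.9, -1.7]
opening: 0.508
t 21.65 P [ 0.4363 -0.0535  0.1524] jawyaw -5.74 toolx [ 0.002  0.001 -1.   ] open 0.508 F [-0.5 -0.9 -1.7]
dp cm [ 0.07 12.77 -6.66] turn [ 0.05 -0.07 -0.08]
dp if turned first [ 0.04 12.76 -6.67]
```

View pics/w12.png

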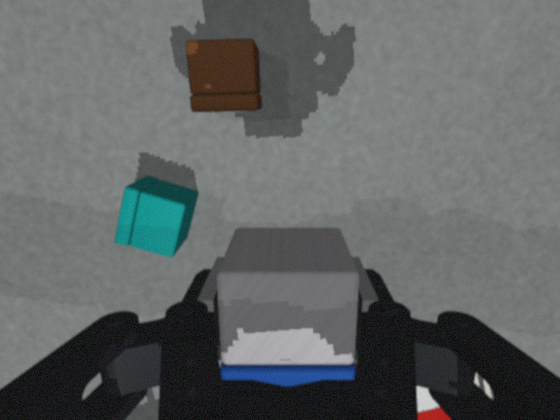

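```bash
python3 -m inch '{"jaw":[3,3,3,3,3],"dp":[[0,2.6,-1.3],[0,2.6,-1.3],[0,2.6,-1.3],[0,2.6,-1.3],[0,2.4,-1.5]],"turn":[[0,0,0],[0,0,0],[0,0,0],[0,0,0],[0,0,0]]}'
python3 -m inch '{"jaw":[3,3,3,3,3,3,3,3,3,3,3,3],"dp":[[0,0,0],[0,0,0],[0,0,0],[0,0,0],[0,0,0],[0,0,0],[0,0,0],[0,0,0],[0,0,0],[0,0,0],[0,0,0],[0,0,0]],"turn":[[-8,0,0],[-8,0,0],[-8,0,0],[-8,0,0],[-8,0,0],[-8,0,0],[-8,0,0],[-8,0,0],[-8,0,0],[-8,0,0],[-8,0,0],[-8,0,0]]}'
python3 -m inch '{"jaw":[3,3],"dp":[[0,0,0],[0,0,0]],"turn":[[0,0,0],[0,0,0]]}'
python3 -c "
from h import *
go([.57,0,.006],np.pi/2)
print(ctrl.state()['q'].round(2))
"
```

```text
clock: 22.2
eef_pos: [0.5703, 0.0, 0.1498]
tool_rot: [-0.473, -0.523, -0.475, 0.526]
ft_force: [0.4, -0.4, -1.1]
opening: 0.508
clock: 23.4
eef_pos: [0.569, -0.0002, 0.1497]
tool_rot: [0.706, -0.003, 0.709, 0.003]
ft_force: [-0.2, 0.5, -0.7]
opening: 0.509
clock: 23.6
eef_pos: [0.5695, -0.0003, 0.1505]
tool_rot: [0.706, -0.0, 0.708, 0.0]
ft_force: [-0.6, 0.3, -0.8]
opening: 0.51
t 23.6 P [ 5.695e-01 -3.000e-04  1.505e-01] jawyaw 90.05 toolx [-0.003 -0.    -1.   ] open 0.51 F [-0.6  0.3 -0.8]
dp cm [14.44  0.03  0.09] turn [ 0.05 -0.15  0.  ]
dp if turned first [14.45  0.03  0.05]
[-0.26  0.39  0.24  1.88 -0.11  0.89  1.61]
```

```bash
python3 -m inch '{"jaw":[3,3,3,3,3,3,3,3.6,8.5,8.5,8.5,8.5],"dp":[[3,0,0],[3,0,0],[3,0,0],[3,0,0],[1.6,0,0],[0.9,0,0],[0,0,0],[0,0,0],[0,0,0],[0,0,0],[0,0,0],[0,0,0]],"turn":[[0,0,0],[0,0,0],[0,0,0],[0,0,0],[0,0,0],[0,0,0],[0,0,0],[0,0,0],[0,0,0],[0,0,0],[0,0,0],[0,0,0]]}'
python3 -m inch '{"jaw":[8.5,8.5,8.5,8.5,8.5,8.5],"dp":[[-3,0,0],[-3,0,0],[-3,0,0],[-3,0,0],[-2,0,0],[0,0,0]],"turn":[[0,0,0],[0,0,0],[0,0,0],[0,0,0],[0,0,0],[0,0,0]]}'
python3 -c "
from h import *
go([.57,0,.006],np.pi/2)
p=shot('wrist','w13');import pickle;pickle.dump(p,open('w13.pkl','wb'))
"
```

```text
clock: 24.8
eef_pos: [0.5707, 0.0001, 0.0073]
tool_rot: [0.707, -0.001, 0.707, 0.002]
ft_force: [-0.1, -0.6, 0.3]
opening: 0.997
clock: 25.4
eef_pos: [0.5725, -0.0, 0.1501]
tool_rot: [0.709, -0.001, 0.705, 0.002]
ft_force: [0.3, 1.0, 0.3]
opening: 0.999
t 25.4 P [ 0.5725 -0.      0.1501] jawyaw 90.23 toolx [ 0.007  0.001 -1.   ] open 0.999 F [0.3 1.  0.3]
dp cm [ 1.44e+01 -1.00e-02 -3.40e-01] turn [ 0.23  0.39 -0.05]
dp if turned first [14.41  0.   -0.25]
```

View pics/w13.png

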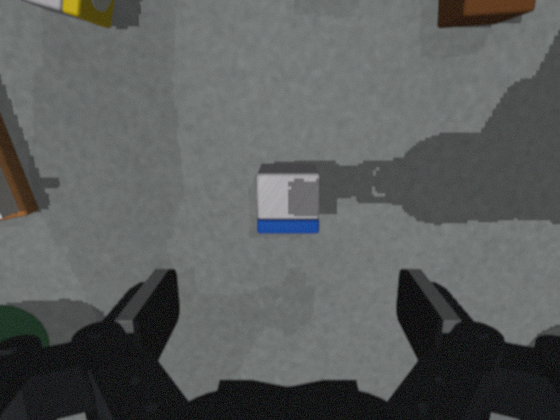

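```bash
python3 -c "
from m1 import *
p=pickle.load(open('w13.pkl','rb')); box(p,[[257,173.5],[319,173.5],[319.5,233],[257,233]])"
python3 -m inch '{"jaw":[8.5,8.5,8.5,8.5,8.5,8.5,8.5],"dp":[[0,0,0],[0,0,0],[0,0,0],[0,0,0],[0,0,0],[0,0,0],[0,0,0]],"turn":[[0,8,0],[0,8,0],[0,8,0],[0,8,0],[0,8,0],[0,5.4,0],[0,0,0]]}'
python3 - <<'E'
from h import *
c=np.array([.571,0,.022]); a=np.array([-1,0,-1])/2**.5
y=np.array([0,1.,0]); T=Ro.from_matrix(np.c_[a,y,np.cross(a,y)])
go(c+a*.016,0,T); go(c-a*.07,0,T); print(ctrl.state()['q'].round(2))
E
```

```text
c [ 5.706e-01 -4.000e-04  4.400e-02] sides [np.float64(42.1), np.float64(43.0), np.float64(44.5), np.float64(43.0)] edge01 yaw 90.2 edge12 yaw 2.1
clock: 26.15
eef_pos: [0.5697, 0.0002, 0.1417]
tool_rot: [0.376, -0.002, 0.927, 0.001]
ft_force: [-0.6, -0.3, -0.0]
opening: 0.998
t 26.15 P [5.697e-01 2.000e-04 1.417e-01] jawyaw 90.26 toolx [-0.717 -0.004 -0.697] open 0.998 F [-0.6 -0.3 -0. ]
dp cm [ 9.84 -0.01  8.7 ] turn [ 0.17 -0.84  0.2 ]
dp if turned first [ 9.97 -0.02  8.56]
t 26.15 P [5.697e-01 2.000e-04 1.417e-01] jawyaw 90.26 toolx [-0.717 -0.004 -0.697] open 0.998 F [-0.6 -0.3 -0. ]
dp cm [ 1.24 -0.04  8.57] turn [ 0.17 -0.84  0.2 ]
dp if turned first [ 1.37 -0.02  8.56]
[-0.19  0.82  0.23  1.37 -0.14  1.77  1.65]
```

```bash
python3 -m inch '{"jaw":[8.5,8.5,8.5,8.5,8.5],"dp":[[0.4,0,2.9],[0.4,0,2.9],[0.4,0,2.8],[0,0,0],[0,0,0]],"turn":[[0,-0.8,0],[0,0,0],[0,0,0],[0,0,0],[0,0,0]]}'
python3 - <<'E'
from h import *
c=np.array([.571,0,.022]); a=np.array([-1,0,-1])/2**.5
y=np.array([0,1.,0]); T=Ro.from_matrix(np.c_[a,y,np.cross(a,y)])
go(c+a*.016,0,T); print(ctrl.state()['q'].round(2))
shot('wrist','w14');shot('side','d14');crop('pics/d14.png','pics/d14a.png',210,130,200,200,3)
E
```

```text
clock: 26.65
eef_pos: [0.6219, 0.0002, 0.0774]
tool_rot: [0.385, -0.002, 0.923, 0.001]
ft_force: [0.0, -0.4, -1.0]
opening: 0.992
t 26.65 P [6.219e-01 2.000e-04 7.740e-02] jawyaw 90.23 toolx [-0.703 -0.003 -0.711] open 0.992 F [ 0.  -0.4 -1. ]
dp cm [9.12 0.01 0.27] turn [0.16 0.32 0.16]
dp if turned first [ 9.12 -0.02  0.32]
[-0.17  0.96  0.23  1.23 -0.16  1.75  1.65]
```

View pics/w14.png

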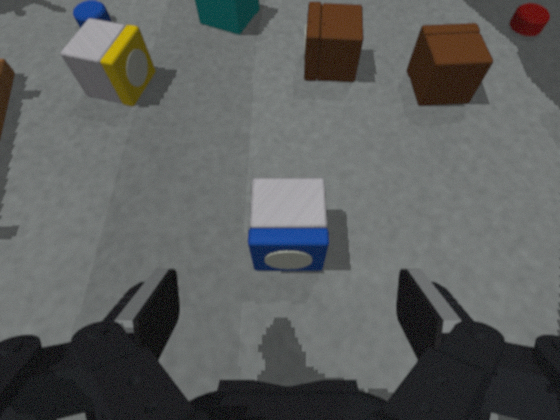

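View pics/d14a.png

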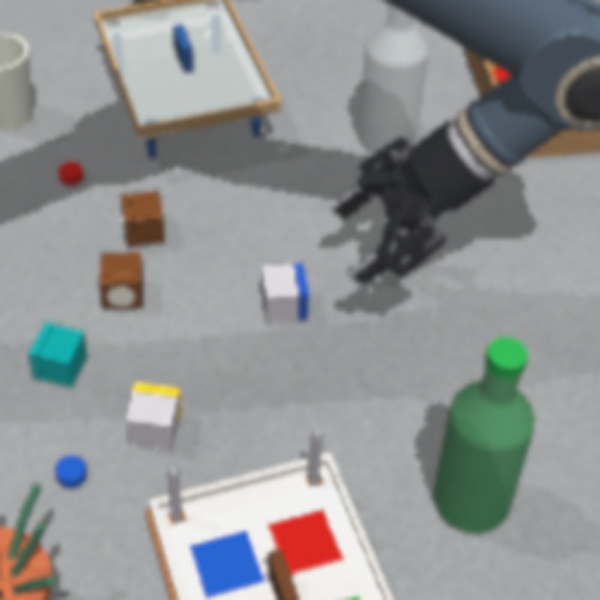

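```bash
python3 -m inch '{"jaw":[8.5,8.5,8.5,8.5,8.5,3,3,3,3,3,3],"dp":[[2.5,0,0.15],[2.5,0,0.1],[2.5,0,0],[1.5,0,0],[0,0,0],[0,0,0],[0,0,0],[0,0,0],[0,0,0],[0,0,0],[0,0,0]],"turn":[[0,0.3,0],[0,0,0],[0,0,0],[0,0,0],[0,0,0],[0,0,0],[0,0,0],[0,0,0],[0,0,0],[0,0,0],[0,0,0]]}'
python3 - <<'E'
from h import *
c=np.array([.571,0,.022]); a=np.array([-1,0,-1])/2**.5
y=np.array([0,1.,0]); T=Ro.from_matrix(np.c_[a,y,np.cross(a,y)])
go(c+a*.016,0,T); shot('wrist','w15')
E
```

```text
clock: 27.85
eef_pos: [0.5623, 0.0, 0.013]
tool_rot: [0.384, -0.002, 0.923, 0.001]
ft_force: [3.0, -0.1, 5.2]
opening: 0.51
t 27.85 P [0.5623 0.     0.013 ] jawyaw 90.25 toolx [-0.704 -0.003 -0.71 ] open 0.51 F [ 3.  -0.1  5.2]
dp cm [ 0.35  0.   -0.02] turn [0.19 0.22 0.17]
dp if turned first [ 0.35 -0.   -0.02]
```

View pics/w15.png

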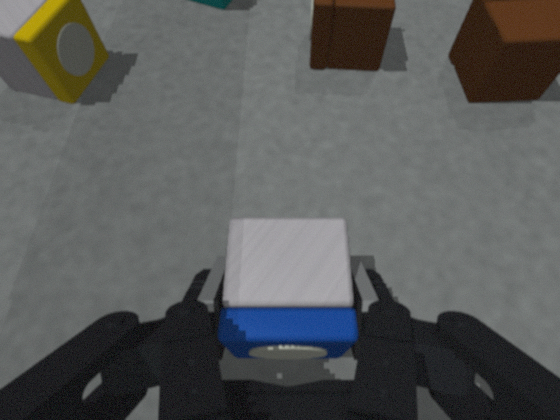

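```bash
python3 -m inch '{"jaw":[3,3,3,3,3,3,3],"dp":[[-1,0,-1],[-2.1,0,-2.1],[-2.1,0,-2.1],[-2.1,0,-2.1],[-2.1,0,-2.1],[-2.1,0,-2.1],[0,0,0]],"turn":[[0,0,0],[0,0,0],[0,0,0],[0,0,0],[0,0,0],[0,0,0],[0,0,0]]}'
python3 -m inch '{"jaw":[3,3,3,3,3,3,3,3,3,3,3,3],"dp":[[0,0,0],[0,0,0],[0,0,0],[0,0,0],[0,0,0],[0,0,0],[0,0,0],[0,0,0],[0,0,0],[0,0,0],[0,0,0],[0,0,0]],"turn":[[0,-8,0],[0,-8,0],[0,-8,0],[0,-8,0],[0,-8,0],[0,-8,0],[0,-8,0],[0,-8,0],[0,-8,0],[0,-8,0],[0,-8,0],[0,-1.8,0]]}'
python3 - <<'E'
from h import *
c=np.array([.571,0,.15]); a=np.array([1,0,-1])/2**.5
y=np.array([0,1.,0]); T=Ro.from_matrix(np.c_[a,y,np.cross(a,y)])
go(c+a*.016,0,T); shot('wrist','w16');print(ctrl.state()['q'].round(2))
E
```

```text
clock: 28.6
eef_pos: [0.5626, -0.0004, 0.1789]
tool_rot: [0.387, -0.002, 0.922, 0.001]
ft_force: [0.1, -0.4, -1.7]
opening: 0.506
clock: 29.8
eef_pos: [0.5514, -0.0176, 0.1595]
tool_rot: [0.863, -0.015, 0.504, -0.02]
ft_force: [0.2, -0.6, -0.7]
opening: 0.509
t 29.8 P [ 0.5514 -0.0176  0.1595] jawyaw 88.91 toolx [ 0.491 -0.05  -0.87 ] open 0.509 F [ 0.2 -0.6 -0.7]
dp cm [3.24 1.91 1.68] turn [  0.76 -15.58   2.8 ]
dp if turned first [3.66 1.76 0.71]
[-0.09  0.18 -0.01  2.27  0.5   0.22  1.  ]
```

View pics/w16.png

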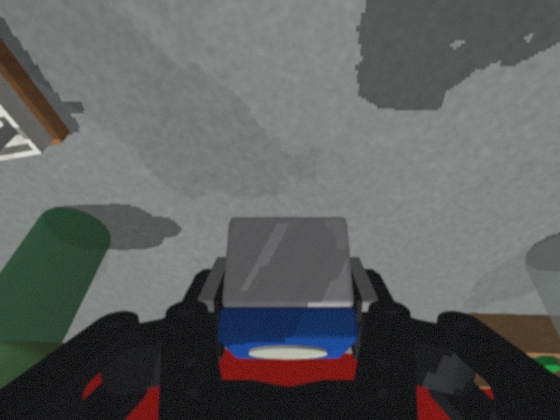

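```bash
python3 -m inch '{"jaw":[3,3,3,3,3,3],"dp":[[1.5,0.2,2.7],[2,0.4,3.5],[2,0.4,3.5],[2,0.4,3.5],[2,0.4,3.5],[1,0,1.7]],"turn":[[0,0,0],[0,0,0],[0,0,0],[0,0,0],[0,0,0],[0,0,0]]}'
python3 - <<'E'
from h import *
a=np.array([1,0,-1])/2**.5
y=np.array([0,1.,0]); T=Ro.from_matrix(np.c_[a,y,np.cross(a,y)])
go([.76,0,.16],0,T); print(ctrl.state()['q'].round(2))
E
```

```text
clock: 30.45
eef_pos: [0.7677, -0.0017, 0.1587]
tool_rot: [0.864, -0.016, 0.503, -0.019]
ft_force: [-0.5, 0.2, -0.4]
opening: 0.512
t 30.45 P [ 0.7677 -0.0017  0.1587] jawyaw 89.01 toolx [ 0.492 -0.049 -0.869] open 0.512 F [-0.5  0.2 -0.4]
dp cm [-0.5   0.15 -0.61] turn [  0.82 -15.47   2.72]
dp if turned first [-0.64  0.17 -0.46]
[-0.01  0.49 -0.1   1.78  0.39  0.38  1.15]
```

```bash
python3 -m inch '{"jaw":[3,3,3,3,3],"dp":[[0,0,0],[0,0,0],[0,0,0],[0,0,0],[0,0,0]],"turn":[[0.4,-7.7,1.35],[0.4,-7.8,1.35],[0,0,0],[0,0,0],[0,0,0]]}'
python3 - <<'E'
from h import *
a=np.array([1,0,-1])/2**.5
y=np.array([0,1.,0]); T=Ro.from_matrix(np.c_[a,y,np.cross(a,y)])
go(np.array([.76,0,.022])+a*.0125,0,T); print(ctrl.state()['q'].round(2))
E
```

```text
clock: 30.95
eef_pos: [0.7682, -0.0155, 0.1592]
tool_rot: [0.889, -0.018, 0.457, -0.032]
ft_force: [0.7, 0.8, -1.2]
opening: 0.507
t 30.95 P [ 0.7682 -0.0155  0.1592] jawyaw 87.7 toolx [ 0.58  -0.072 -0.811] open 0.507 F [ 0.7  0.8 -1.2]
dp cm [11.78  2.42 -8.44] turn [ 0.48 -9.41  4.12]
dp if turned first [ 10.38   1.55 -10.28]
[ 0.06  0.48 -0.18  1.86  0.83  0.28  0.73]
```

```bash
python3 -m inch '{"jaw":[3,3,3,3,3,3,3,3],"dp":[[2.5,0.4,0],[2.5,0.4,0],[2.5,0.4,0],[2.5,0.3,0.3],[0,0,0],[0,0,0],[0,0,0],[0,0,0]],"turn":[[0,0,0],[0,0,0],[0,0,0],[0,0,0],[0.2,-4.7,2],[0.2,-4.7,2],[0,0,0],[0,0,0]]}'
python3 - <<'E'
from h import *
a=np.array([1,0,-1])/2**.5
y=np.array([0,1.,0]); T=Ro.from_matrix(np.c_[a,y,np.cross(a,y)])
go(np.array([.82,0,.022])+a*.0125,0,T); print(ctrl.state()['q'].round(2))
E
```

```text
clock: 31.75
eef_pos: [0.8285, -0.0142, 0.0768]
tool_rot: [0.9, -0.016, 0.434, -0.029]
ft_force: [0.2, 0.2, -1.3]
opening: 0.509
t 31.75 P [ 0.8285 -0.0142  0.0768] jawyaw 87.8 toolx [ 0.622 -0.067 -0.78 ] open 0.509 F [ 0.2  0.2 -1.3]
dp cm [ 4.89  1.76 -3.93] turn [ 0.45 -6.46  3.81]
dp if turned first [ 4.52  1.42 -4.48]
[ 0.07  0.67 -0.21  1.78  1.49  0.22  0.1 ]
```

```bash
python3 -m inch '{"jaw":[3,3,3,3,3],"dp":[[1.3,0.1,-1],[1.3,0.1,-1],[1.2,0.1,-1],[0.4,0,-0.35],[0,0,0]],"turn":[[0,0,0],[0,0,0],[0,0,0],[0,0,0],[0,0,0]]}'
python3 - <<'E'
from h import *
a=np.array([1,0,-1])/2**.5
y=np.array([0,1.,0]); T=Ro.from_matrix(np.c_[a,y,np.cross(a,y)])
go(np.array([.82,0,.022])+a*.0125,0,T); print(ctrl.state()['q'].round(2))
shot('side','d17');crop('pics/d17.png','pics/d17a.png',250,130,150,150,4)
E
```

```text
clock: 32.25
eef_pos: [0.8281, -0.0142, 0.0221]
tool_rot: [0.9, -0.016, 0.434, -0.029]
ft_force: [1.1, -0.2, -0.2]
opening: 0.505
t 32.25 P [ 0.8281 -0.0142  0.0221] jawyaw 87.81 toolx [ 0.621 -0.067 -0.781] open 0.505 F [ 1.1 -0.2 -0.2]
dp cm [ 0.65  1.47 -0.49] turn [ 0.46 -6.52  3.81]
dp if turned first [ 0.68  1.42 -0.58]
[ 0.11  0.76 -0.26  1.79  1.86  0.27 -0.24]
```

View pics/d17a.png

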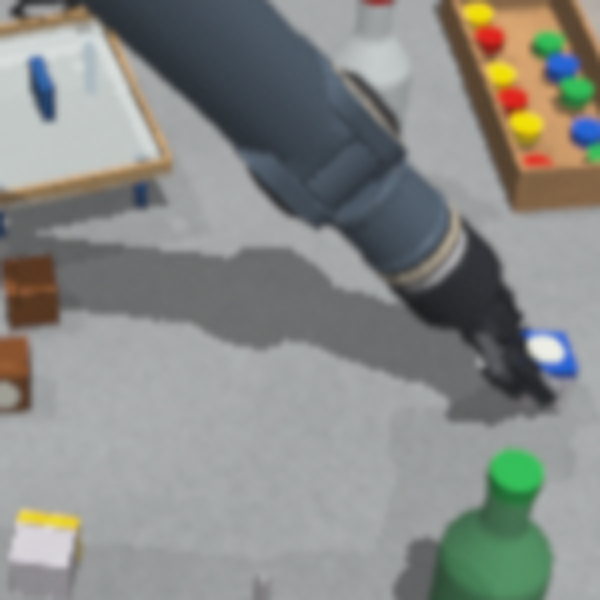

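```bash
python3 -m inch '{"jaw":[3,3,3,3],"dp":[[0,0,0],[0,0,0],[0,0,0],[0,0,0]],"turn":[[0.2,-3.2,1.9],[0.2,-3.2,1.9],[0,0,0],[0,0,0]]}'
python3 - <<'E'
from h import *
a=np.array([1,0,-1])/2**.5
y=np.array([0,1.,0]); T=Ro.from_matrix(np.c_[a,y,np.cross(a,y)])
go(np.array([.82,0,.022])+a*.0125,0,T); print(ctrl.state()['q'].round(2))
E
```

```text
clock: 32.7
eef_pos: [0.8281, -0.0166, 0.022]
tool_rot: [0.921, -0.003, 0.39, -0.005]
ft_force: [0.2, 0.9, -0.5]
opening: 0.505
t 32.7 P [ 0.8281 -0.0166  0.022 ] jawyaw 89.63 toolx [ 0.696 -0.01  -0.718] open 0.505 F [ 0.2  0.9 -0.5]
dp cm [ 0.67  1.66 -0.56] turn [ 0.07 -0.86  0.6 ]
dp if turned first [ 0.68  1.66 -0.57]
[ 0.31  0.81 -0.5   1.84  2.27  0.39 -0.52]
```

```bash
python3 -m inch '{"jaw":[3,3,3,3,3.6,5,8.5,8.5,8.5,8.5],"dp":[[0.3,0,-0.3],[0.25,0,-0.25],[0,0,0],[0,0,0],[0,0,0],[0,0,0],[0,0,0],[0,0,0],[0,0,0],[0,0,0]],"turn":[[0,-0.5,0.4],[0,0,0],[0,0,0],[0,0,0],[0,0,0],[0,0,0],[0,0,0],[0,0,0],[0,0,0],[0,0,0]]}'
python3 -m inch '{"jaw":[8.5,8.5,8.5,8.5,8.5],"dp":[[-2.5,0,0],[-3,0,0],[-3,0,0],[-3,0,0],[0,0,0]],"turn":[[0,0,0],[0,0,0],[0,0,0],[0,0,0],[0,0,0]]}'
python3 - <<'E'
from h import *
go([.82,0,.1],np.pi/2); print(ctrl.state()['q'].round(2))
shot('side','d18');crop('pics/d18.png','pics/d18a.png',250,130,150,150,4)
shot('wrist','w18')
E
```

```text
clock: 33.7
eef_pos: [0.8278, -0.015, 0.0139]
tool_rot: [0.923, -0.002, 0.385, 0.0]
ft_force: [0.2, -1.1, -0.6]
opening: 0.999
clock: 34.2
eef_pos: [0.7459, -0.0142, 0.0985]
tool_rot: [0.923, -0.002, 0.384, 0.001]
ft_force: [0.2, 1.1, 0.7]
opening: 0.997
t 34.2 P [ 0.7459 -0.0142  0.0985] jawyaw 90.16 toolx [ 0.705 -0.001 -0.709] open 0.997 F [0.2 1.1 0.7]
dp cm [5.12 1.4  5.37] turn [ 0.24 44.86  0.16]
dp if turned first [-0.15  1.42  7.41]
[ 0.38  0.61 -0.56  2.03  2.26  0.37 -0.56]
```

View pics/d18a.png

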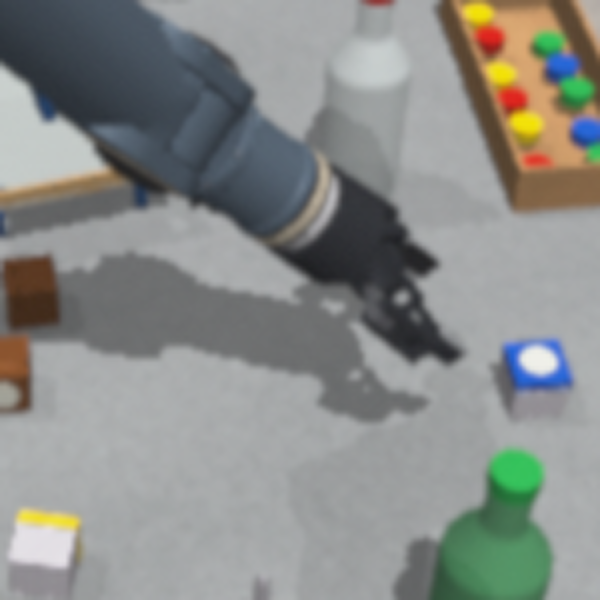

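View pics/w18.png

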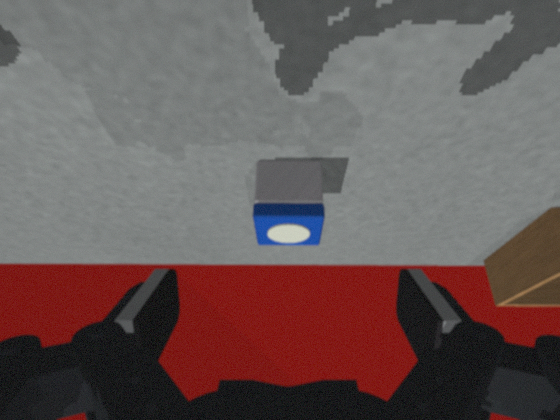

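```bash
python3 -m inch '{"jaw":[8.5,8.5,8.5,8.5,8.5,8.5,8.5],"dp":[[0,0,0],[0,0,0],[0,0,0],[0,0,0],[0,0,0],[0,0,0],[0,0,0]],"turn":[[0,7.5,0],[0,7.5,0],[0,7.5,0],[0,7.5,0],[0,7.5,0],[0,7.4,0],[0,0,0]]}'
python3 - <<'E'
from h import *
go([.819,-.015,.1],np.pi/2); print(ctrl.state()['q'].round(2))
E
```

```text
clock: 35.0
eef_pos: [0.7492, -0.0425, 0.0862]
tool_rot: [0.843, -0.019, 0.536, -0.042]
ft_force: [0.3, -0.0, -0.4]
opening: 0.995
t 35.0 P [ 0.7492 -0.0425  0.0862] jawyaw 87.04 toolx [ 0.422 -0.091 -0.902] open 0.995 F [ 0.3 -0.  -0.4]
dp cm [1.45 3.   6.87] turn [-1.95 25.11  4.98]
dp if turned first [-1.38  2.75  6.98]
[ 0.34  0.64 -0.54  1.79  0.96  0.52  0.7 ]
```

```bash
python3 -m inch '{"jaw":[8.5,8.5,8.5,8.5,8.5,8.5],"dp":[[0,0,0],[0,0,0],[0,0,0],[0,0,0],[0,0,0],[0,0,0]],"turn":[[-0.5,6.3,1.25],[-0.5,6.3,1.25],[-0.5,6.3,1.25],[-0.5,6.2,1.25],[0,0,0],[0,0,0]]}'
python3 - <<'E'
from h import *
go([.819,-.015,.1],np.pi/2); print(ctrl.state()['q'].round(2))
E
```

```text
clock: 35.6
eef_pos: [0.7452, -0.0429, 0.0836]
tool_rot: [0.706, -0.003, 0.708, -0.001]
ft_force: [-0.0, 0.4, 0.4]
opening: 0.994
t 35.6 P [ 0.7452 -0.0429  0.0836] jawyaw 90.11 toolx [-0.003 -0.006 -1.   ] open 0.994 F [-0.   0.4  0.4]
dp cm [-1.68  2.77  7.38] turn [ 0.11 -0.15  0.32]
dp if turned first [-1.64  2.79  7.38]
[ 0.42  0.83 -0.73  1.43  0.59  1.1   1.16]
```

```bash
python3 -m inch '{"jaw":[8.5,8.5,8.5,8.5,8.5,8.5],"dp":[[-1.7,1,2],[0,1,2.7],[0,0.8,2.7],[0,0,0],[2,0,0],[0,0,0]],"turn":[[0,0,0.3],[0,0,0],[0,0,0],[0,0,0],[0,0,0],[0,0,0]]}'
python3 - <<'E'
from h import *
go([.819,-.015,.003],np.pi/2)
shot('wrist','w19')
E
```

```text
clock: 36.2
eef_pos: [0.8161, -0.015, 0.078]
tool_rot: [0.704, -0.002, 0.71, 0.001]
ft_force: [0.3, 0.4, -1.0]
opening: 0.998
t 36.2 P [ 0.8161 -0.015   0.078 ] jawyaw 90.26 toolx [-0.009 -0.001 -1.   ] open 0.998 F [ 0.3  0.4 -1. ]
dp cm [7.5  0.01 0.36] turn [ 0.26 -0.54  0.07]
dp if turned first [7.5  0.   0.29]
```

View pics/w19.png

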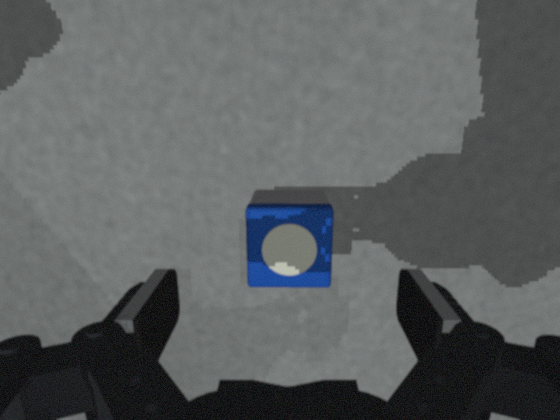

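```bash
python3 -m inch '{"jaw":[8.5,8.5,8.5,8.5,3,3,3,3,3,3],"dp":[[2.5,0,0.2],[2.5,0,0.1],[2.4,0,0],[0,0,0],[0,0,0],[0,0,0],[0,0,0],[0,0,0],[0,0,0],[0,0,0]],"turn":[[0,-0.5,0],[0,0,0],[0,0,0],[0,0,0],[0,0,0],[0,0,0],[0,0,0],[0,0,0],[0,0,0],[0,0,0]]}'
python3 -m inch '{"jaw":[3,3,3,3,3,3,3,3,3,3,3,3],"dp":[[-1,0,0],[-3,0,0],[-4,0,0],[-4,0,0],[-4,0,-1],[-4,0,-2],[-4,0,-4],[-2,0,-4],[0,-2.5,-3],[0,-3.5,-3],[0,-3.5,-3],[0,-3.5,-3]],"turn":[[0,0,0],[0,0,0],[0,0,0],[0,0,0],[0,0,0],[0,0,0],[0,0,0],[0,0,0],[0,0,0],[0,0,0],[0,0,0],[0,0,0]]}'
python3 - <<'E'
from h import *
go([.482,-.305,.26],np.radians(101.2)); print(ctrl.state()['q'].round(2))
E
```

```text
clock: 37.25
eef_pos: [0.824, -0.0137, 0.011]
tool_rot: [0.71, -0.0, 0.704, 0.002]
ft_force: [-1.2, -0.8, 5.3]
opening: 0.502
clock: 38.45
eef_pos: [0.5945, -0.1464, 0.2624]
tool_rot: [0.709, -0.001, 0.705, 0.002]
ft_force: [0.9, -0.5, -0.2]
opening: 0.506
t 38.45 P [ 0.5945 -0.1464  0.2624] jawyaw 90.23 toolx [ 0.005  0.001 -1.   ] open 0.506 F [ 0.9 -0.5 -0.2]
dp cm [  0.16 -15.82 -11.32] turn [-10.97   0.3   -0.04]
dp if turned first [  0.24 -13.38 -14.12]
[ 0.8   0.47 -0.87  1.62  0.38  1.22  1.42]
```

```bash
python3 -m inch '{"jaw":[3,3,3,3,3,3,3,3,3],"dp":[[0,-3.2,-2.2],[0,-3.2,-2.2],[0,-3.2,-2.2],[0,-3.2,-2.2],[0,-2.9,-2],[0,0,0],[0,0,0],[0,0,0],[0,0,0]],"turn":[[0,0,0],[0,0,0],[0,0,0],[0,0,0],[0,0,0],[-5.5,0.3,0],[-5.5,0,0],[0,0,0],[0,0,0]]}'
python3 - <<'E'
from h import *
go([.4867,-.3038,.12],np.radians(101.2)); print(ctrl.state()['q'].round(2))
p=shot('wrist','w20')
P,R,s=tool()
for z in (-.005,0): print(proj(p,R.apply([[-.033,sy*.022,sz*.022+z] for sy in (-1,1) for sz in (-1,1)])+P).round(0).tolist())
E
```

```text
clock: 39.35
eef_pos: [0.4888, -0.3023, 0.2615]
tool_rot: [0.704, -0.068, 0.704, 0.069]
ft_force: [0.5, 0.3, -0.7]
opening: 0.506
t 39.35 P [ 0.4888 -0.3023  0.2615] jawyaw 101.12 toolx [ 0.     0.002 -1.   ] open 0.506 F [ 0.5  0.3 -0.7]
dp cm [14.15 -0.13 -0.24] turn [-0.08  0.04 -0.1 ]
dp if turned first [14.15 -0.11 -0.23]
[ 1.17  0.42 -0.91  1.7   0.35  1.2   1.93]
[[220.0, 248.0], [226.0, 365.0], [359.0, 248.0], [352.0, 365.0]]
[[221.0, 263.0], [227.0, 377.0], [358.0, 263.0], [351.0, 377.0]]
```

View pics/w20.png

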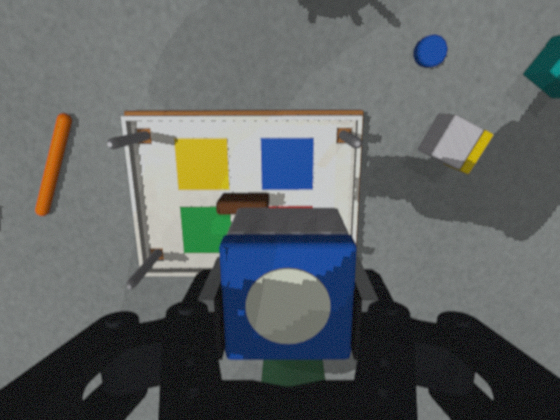

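Run:
```python
from h import *
p=ctrl.camera_params('wrist')
print(onplane(p,[[287,164],[202,164]],.022))
P,R,s=tool()
X=onplane(p,[[219,240],[356,238],[352,357],[226,358]],P[2]+.033)
print(R.inv().apply(X-P).round(4), R.inv().apply(X-P).mean(0))
```

```text
[[ 0.48091241 -0.30479128  0.022     ]
 [ 0.49786428 -0.39119419  0.022     ]]
[[-0.0331 -0.0221 -0.0297]
 [-0.033   0.021  -0.0304]
 [-0.033   0.0219  0.0138]
 [-0.033  -0.022   0.0141]] [-0.03300595 -0.000291   -0.00805185]
```

```bash
python3 -m inch '{"jaw":[3,3,3,3,3,3,3,3,3],"dp":[[3,-0.1,0],[3.5,0,0],[3.5,0,0],[3.5,0,0],[3.5,0,0],[3,0,0],[1.6,0,0],[0,0,0],[0,0,0]],"turn":[[0,0,0],[0,0,0],[0,0,0],[0,0,0],[0,0,0],[0,0,0],[0,0,0],[0,0,0],[0,0,0]]}'
python3 - <<'E'
from h import *
go([.4893,-.3032,.0345],np.radians(101.2))
E
```

```text
clock: 40.3
eef_pos: [0.4903, -0.3032, 0.0464]
tool_rot: [0.705, -0.069, 0.703, 0.069]
ft_force: [1.0, -0.2, -0.1]
opening: 0.508
t 40.3 P [ 0.4903 -0.3032  0.0464] jawyaw 101.21 toolx [ 0.002  0.001 -1.   ] open 0.508 F [ 1.  -0.2 -0.1]
dp cm [ 1.19  0.02 -0.1 ] turn [ 0.01  0.13 -0.05]
dp if turned first [ 1.19  0.02 -0.1 ]
```

```bash
python3 -m inch '{"jaw":[3,3,3,3,3.6,4.4,5.2,6.2,6.2,6.2],"dp":[[0.6,0,-0.1],[0.6,0,0],[0,0,0],[0,0,0],[0,0,0],[0,0,0],[0,0,0],[0,0,0],[0,0,0],[0,0,0]],"turn":[[0,0,0],[0,0,0],[0,0,0],[0,0,0],[0,0,0],[0,0,0],[0,0,0],[0,0,0],[0,0,0],[0,0,0]]}'
python3 -m inch '{"jaw":[6.2,6.2,6.2,8.5,8.5,8.5,8.5,8.5,8.5,8.5],"dp":[[-2,0,0],[-3,0,0],[-4,0,0],[-4,0,0],[-4,0,0],[-3,0,0],[0,2.5,-2.5],[0,3,-2.5],[0,0,0],[0,0,0]],"turn":[[0,0,0],[0,0,0],[0,0,0],[0,0,0],[0,0,0],[0,0,0],[0,0,0],[0,0,0],[0,0,0],[0,0,0]]}'
python3 - <<'E'
from h import *
go([.427,-.1448,.2],-.22)
p=shot('wrist','w21');import pickle;pickle.dump(p,open('w21.pkl','wb'))
E
```

```text
clock: 41.3
eef_pos: [0.4884, -0.3034, 0.0335]
tool_rot: [0.704, -0.068, 0.703, 0.07]
ft_force: [1.2, -0.8, 0.8]
opening: 0.726
clock: 42.3
eef_pos: [0.428, -0.2595, 0.2338]
tool_rot: [0.704, -0.069, 0.704, 0.069]
ft_force: [0.4, -0.1, 0.1]
opening: 0.994
t 42.3 P [ 0.428  -0.2595  0.2338] jawyaw 101.21 toolx [ 0.001  0.    -1.   ] open 0.994 F [ 0.4 -0.1  0.1]
dp cm [ 3.38 11.27  2.13] turn [ 1.1382e+02  2.0000e-02 -3.0000e-02]
dp if turned first [  3.38  -2.6  -11.17]
```

View pics/w21.png

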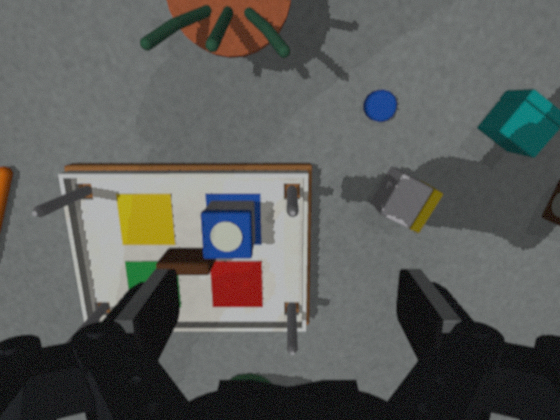

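```bash
python3 -m inch '{"jaw":[8.5,8.5,8.5,8.5,8.5,8.5,8.5,8.5,8.5,8.5,8.5,8.5],"dp":[[0,0,0],[0,0,0],[0,0,0],[0,0,0],[0,0,0],[0,0,0],[0,0,0],[0,0,0],[0,0,0],[0,0,0],[0,0,0],[0,0,0]],"turn":[[8.2,0,0],[8.2,0,0],[8.2,0,0],[8.2,0,0],[8.2,0,0],[8.2,0,0],[8.2,0,0],[8.2,0,0],[8.2,0,0],[8.2,0,0],[8.2,0,0],[8.2,0,0]]}'
python3 -m inch '{"jaw":[8.5,8.5,8.5,8.5,8.5,8.5,8.5],"dp":[[0,0,0],[0,0,0],[0,-0.6,-3],[0,-0.6,-3],[0,-0.6,-3],[0,0,0],[0,0,0]],"turn":[[8.2,0,0],[7.2,0,0],[0,0,0],[0,0,0],[0,0,0],[0,0,0],[0,0,0]]}'
python3 - <<'E'
from h import *
go([.427,-.1448,.2],-.23)
p=shot('wrist','w22');import pickle;pickle.dump(p,open('w22.pkl','wb'))
crop('pics/w22.png','pics/w22a.png',210,160,140,140,4)
E
```

```text
clock: 43.55
eef_pos: [0.4295, -0.2601, 0.2333]
tool_rot: [0.51, 0.49, 0.511, -0.488]
ft_force: [0.5, 0.4, 0.0]
opening: 0.993
clock: 44.25
eef_pos: [0.4315, -0.1677, 0.2337]
tool_rot: [0.442, 0.552, 0.443, -0.551]
ft_force: [-0.2, 0.2, 0.4]
opening: 0.996
t 44.25 P [ 0.4315 -0.1677  0.2337] jawyaw -12.51 toolx [ 0.001  0.002 -1.   ] open 0.996 F [-0.2  0.2  0.4]
dp cm [ 3.38 -0.94 -2.13] turn [ 0.67 -0.12 -0.05]
dp if turned first [ 3.37 -0.96 -2.13]
```

View pics/w22.png

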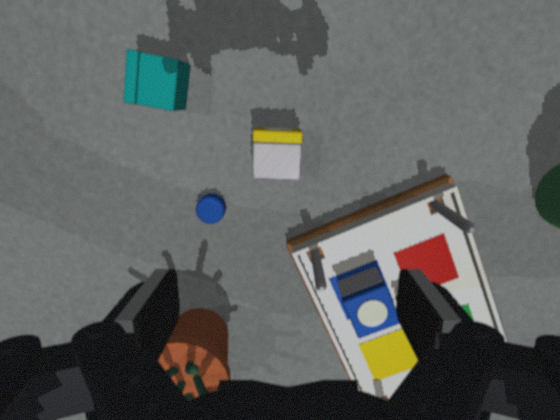

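View pics/w22a.png

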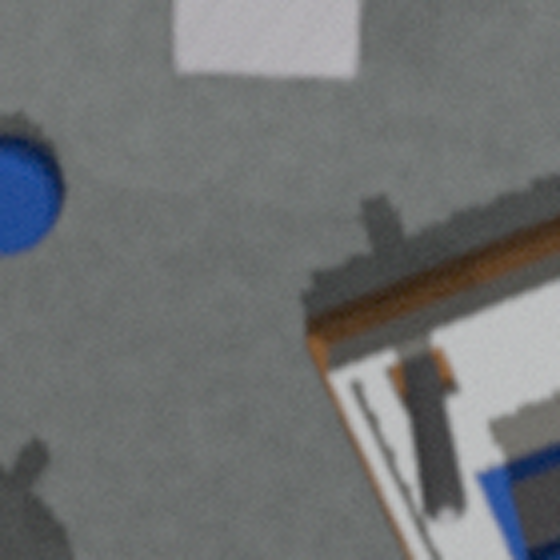

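Run:
```python
from m1 import *
crop('pics/w22.png','pics/w22b.png',240,115,75,75,7)
p=pickle.load(open('w22.pkl','rb'));box(p,[[253,130],[302,131.5],[300,179.5],[253.5,178]])
print(np.abs(onplane(p,[[210,209]],.015)))
```

```text
c [ 0.4268 -0.1434  0.044 ] sides [np.float64(43.1), np.float64(43.0), np.float64(42.4), np.float64(42.9)] edge01 yaw -14.3 edge12 yaw -104.3
[[0.34645357 0.18554208 0.015     ]]
```

View pics/w22b.png

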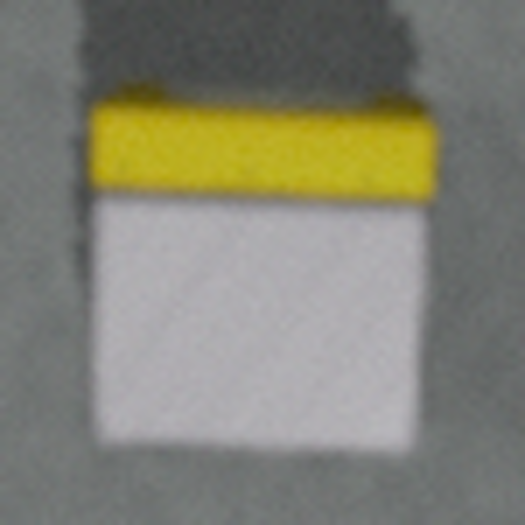

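```bash
python3 -m inch '{"jaw":[8.5,8.5,8.5,8.5,8.5,6.5,6.5,6.5,6.5],"dp":[[0,-0.5,-1.1],[0,-0.5,-1.15],[3.5,0,0],[3.5,0,0],[3.5,0,0],[3.5,0,0],[3.5,0,0],[0,0,0],[0,0,0]],"turn":[[1.5,0,0],[0,0,0],[0,0,0],[0,0,0],[0,0,0],[0,0,0],[0,0,0],[0,0,0],[0,0,0]]}'
python3 - <<'E'
from h import *
go([.4273,-.1434,.003],-np.radians(14))
p=shot('wrist','w23')
E
```

```text
clock: 45.2
eef_pos: [0.4264, -0.1432, 0.0589]
tool_rot: [0.434, 0.558, 0.436, -0.557]
ft_force: [0.0, 0.1, 1.1]
opening: 0.76
t 45.2 P [ 0.4264 -0.1432  0.0589] jawyaw -14.09 toolx [ 0.     0.002 -1.   ] open 0.76 F [0.  0.1 1.1]
dp cm [5.59 0.09 0.01] turn [-0.09 -0.14  0.03]
dp if turned first [ 5.59  0.09 -0.  ]
```

View pics/w23.png

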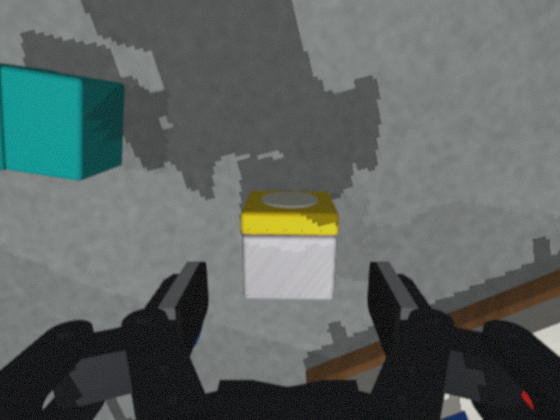

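```bash
python3 -m inch '{"jaw":[6.5,6.5,6.5,3,3,3,3,3,3,3,3,3],"dp":[[3,0.1,0],[2.6,0,0],[0,0,0],[0,0,0],[0,0,0],[0,0,0],[0,0,0],[0,0,0],[-1,0,0],[-3,0,0],[-4,0,0],[-4,0,0]],"turn":[[0,0,0],[0,0,0],[0,0,0],[0,0,0],[0,0,0],[0,0,0],[0,0,0],[0,0,0],[0,0,0],[0,0,0],[0,0,0],[0,0,0]]}'
python3 -m inch '{"jaw":[3,3,3,3,3,3,3,3,3,3],"dp":[[-3,0,0],[0,0,0],[0,0,0],[0,0,0],[0,0,0],[0,0,0],[0,0,0],[0,0,0],[0,0,0],[0,0,0]],"turn":[[0,0,0],[8.5,0,0],[8.5,0,0],[8.5,0,0],[8.5,0,0],[8.5,0,0],[8.5,0,0],[8.5,0,0],[8.5,0,0],[8,0,0]]}'
python3 - <<'E'
from h import *
go([.571,0,.01],-np.pi/2);print(ctrl.state()['q'].round(2))
p=shot('wrist','w24')
E
```

```text
clock: 46.45
eef_pos: [0.4265, -0.1433, 0.1247]
tool_rot: [0.434, 0.558, 0.436, -0.557]
ft_force: [0.3, -1.5, -0.5]
opening: 0.506
clock: 47.45
eef_pos: [0.4268, -0.1434, 0.1537]
tool_rot: [-0.003, 0.708, -0.002, -0.707]
ft_force: [-0.6, 0.4, -0.7]
opening: 0.512
t 47.45 P [ 0.4268 -0.1434  0.1537] jawyaw -90.42 toolx [ 0.002  0.002 -1.   ] open 0.512 F [-0.6  0.4 -0.7]
dp cm [ 14.41 -14.42 -14.29] turn [-0.42 -0.09  0.1 ]
dp if turned first [ 14.37 -14.34 -14.42]
[ 0.61  0.23 -0.43  2.11  0.12  0.82 -1.47]
```

View pics/w24.png

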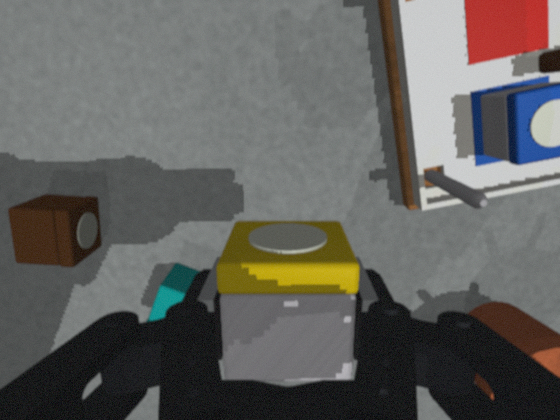

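```bash
python3 -m inch '{"jaw":[3,3,3,3,3,3,3,3,3,3,3,3],"dp":[[0,-2.4,-2.4],[0,-2.4,-2.4],[0,-2.4,-2.4],[0,-2.4,-2.4],[0,-2.4,-2.4],[0,-2.4,-2.4],[0,0,0],[3,0,0],[3,0,0],[3,0,0],[3,0,0],[2,0,0]],"turn":[[-0.4,0,0],[0,0,0],[0,0,0],[0,0,0],[0,0,0],[0,0,0],[0,0,0],[0,0,0],[0,0,0],[0,0,0],[0,0,0],[0,0,0]]}'
python3 -m inch '{"jaw":[3,3,3.6,5,8.5,8.5,8.5,8.5,8.5,8.5,8.5,8.5],"dp":[[0.5,0,0],[0,0,0],[0,0,0],[0,0,0],[0,0,0],[0,0,0],[0,0,0],[-3,0,0],[-3,0,0],[-3,0,0],[-3,0,0],[-2,0,0]],"turn":[[0,0,0],[0,0,0],[0,0,0],[0,0,0],[0,0,0],[0,0,0],[0,0,0],[0,0,0],[0,0,0],[0,0,0],[0,0,0],[0,0,0]]}'
python3 -m inch '{"jaw":[8.5,8.5,8.5,8.5,8.5,8.5,8.5,8.5,8.5,8.5,8.5,8.5],"dp":[[0,0,0],[0,0,0],[0,0,0],[0,0,0],[0,0,0],[0,0,0],[0,0,0],[0,0,0],[0,0,0],[0,0,0],[0,0,0],[0,0,0]],"turn":[[-8.5,0,0],[-8.5,0,0],[-8.5,0,0],[-8.5,0,0],[-8.5,0,0],[-8.5,0,0],[-8.5,0,0],[-8.5,0,0],[-8.5,0,0],[-8.5,0,0],[-8.5,0,0],[-8.5,0,0]]}'
python3 -m inch '{"jaw":[8.5,8.5,8.5,8.5,8.5,8.5,8.5,8.5,8.5,8.5,8.5],"dp":[[0,0,0],[0,0,0],[0,0,0],[0,0,0],[0,0,0],[0,0,0],[0,0,0],[0,0,0],[0,0,0],[0,0,0],[0,0,0]],"turn":[[-8.5,0,0],[-8.5,0,0],[-8.5,0,0],[-8.5,0,0],[-8.5,0,0],[-8.5,0,0],[-8.5,0,0],[-8.5,0,0],[-8.5,0,0],[-1.5,0,0],[0,0,0]]}'
python3 - <<'E'
from h import *
go([.571,0,.15],np.pi/2);print(ctrl.state()['q'].round(2))
p=shot('wrist','w25')
import pickle;pickle.dump(p,open('w25.pkl','wb'))
E
```

```text
clock: 48.7
eef_pos: [0.569, 0.0003, 0.0117]
tool_rot: [-0.002, -0.706, -0.003, 0.708]
ft_force: [-0.3, -1.2, -0.2]
opening: 0.511
clock: 49.9
eef_pos: [0.5712, 0.0012, 0.1504]
tool_rot: [0.001, 0.708, 0.003, -0.706]
ft_force: [-0.1, 0.8, 0.6]
opening: 0.995
clock: 51.1
eef_pos: [0.5703, 0.0009, 0.148]
tool_rot: [0.552, 0.442, 0.552, -0.441]
ft_force: [0.1, -0.1, -0.4]
opening: 0.995
clock: 52.2
eef_pos: [0.5703, 0.0008, 0.1478]
tool_rot: [0.707, -0.0, 0.707, 0.002]
ft_force: [0.6, -0.5, -0.8]
opening: 0.999
t 52.2 P [0.5703 0.0008 0.1478] jawyaw 90.16 toolx [ 0.     0.002 -1.   ] open 0.999 F [ 0.6 -0.5 -0.8]
dp cm [-0.22 -0.08  0.07] turn [ 0.16  0.01 -0.13]
dp if turned first [-0.22 -0.08  0.07]
[ 0.74  0.7  -1.19  1.83  0.72  1.13  0.87]
```

View pics/w25.png

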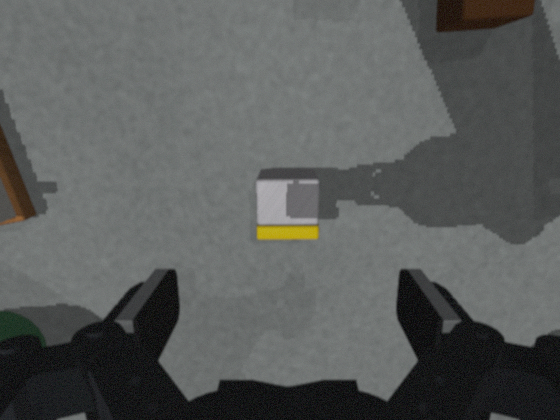

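```bash
python3 -c "
from m1 import *
p=pickle.load(open('w25.pkl','rb')); box(p,[[257,178.5],[319,178.5],[319,240],[257,240]])"
python3 -m inch '{"jaw":[8.5,8.5,8.5,8.5,8.5,8.5,8.5,8.5],"dp":[[0,0,0],[0,0,0],[0,0,0],[0,0,0],[0,0,0],[0,0,0],[0,0,0],[0,0,0]],"turn":[[0,7.5,0],[0,7.5,0],[0,7.5,0],[0,7.5,0],[0,7.5,0],[0,7.5,0],[0,0,0],[0,0,0]]}'
python3 - <<'E'
from h import *
c=np.array([.570,0.001,.022]); a=np.array([-1,0,-1])/2**.5
y=np.array([0,1.,0]); T=Ro.from_matrix(np.c_[a,y,np.cross(a,y)])
go(c+a*.016,0,T); go(c-a*.07,0,T); print(ctrl.state()['q'].round(2))
E
```

```text
c [5.715e-01 5.000e-04 4.400e-02] sides [np.float64(41.9), np.float64(44.4), np.float64(44.0), np.float64(44.4)] edge01 yaw 90.1 edge12 yaw 1.5
clock: 53.05
eef_pos: [0.5704, 0.0015, 0.1476]
tool_rot: [0.383, -0.002, 0.924, 0.002]
ft_force: [-0.8, -0.1, 0.3]
opening: 1.001
t 53.05 P [0.5704 0.0015 0.1476] jawyaw 90.3 toolx [-0.706 -0.003 -0.708] open 1.001 F [-0.8 -0.1  0.3]
dp cm [10.52 -0.06  8.83] turn [0.27 0.1  0.15]
dp if turned first [10.5  -0.05  8.85]
t 53.05 P [0.5704 0.0015 0.1476] jawyaw 90.3 toolx [-0.706 -0.003 -0.708] open 1.001 F [-0.8 -0.1  0.3]
dp cm [ 1.92 -0.09  8.85] turn [0.27 0.1  0.15]
dp if turned first [ 1.9  -0.05  8.85]
[ 0.45  1.03 -1.01  1.32  0.44  1.91  0.99]
```

```bash
python3 -m inch '{"jaw":[8.5,8.5,8.5,8.5,8.5],"dp":[[0.6,0,2.9],[0.6,0,3],[0.7,0,3],[0,0,0],[0,0,0]],"turn":[[0,0,0],[0,0,0],[0,0,0],[0,0,0],[0,0,0]]}'
python3 - <<'E'
from h import *
c=np.array([.571,0.0005,.022]); a=np.array([-1,0,-1])/2**.5
y=np.array([0,1.,0]); T=Ro.from_matrix(np.c_[a,y,np.cross(a,y)])
go(c+a*.014,0,T); print(ctrl.state()['q'].round(2))
E
```

```text
clock: 53.55
eef_pos: [0.6195, 0.0015, 0.0734]
tool_rot: [0.384, -0.002, 0.924, 0.002]
ft_force: [-0.5, -0.0, 0.9]
opening: 0.993
t 53.55 P [0.6195 0.0015 0.0734] jawyaw 90.32 toolx [-0.706 -0.002 -0.708] open 0.993 F [-0.5 -0.   0.9]
dp cm [ 8.46 -0.09  0.19] turn [0.32 0.11 0.13]
dp if turned first [ 8.46 -0.1   0.21]
[ 0.39  1.16 -0.95  1.19  0.52  1.9   1.03]
```

```bash
python3 -m inch '{"jaw":[8.5,8.5,8.5,8.5,8.5,3,3,3,3,3,3],"dp":[[2.5,-0.1,0.2],[2.5,0,0],[2.2,0,0],[1.3,0,0],[0,0,0],[0,0,0],[0,0,0],[0,0,0],[0,0,0],[0,0,0],[0,0,0]],"turn":[[0,0,0],[0,0,0],[0,0,0],[0,0,0],[0,0,0],[0,0,0],[0,0,0],[0,0,0],[0,0,0],[0,0,0],[0,0,0]]}'
python3 - <<'E'
from h import *
c=np.array([.571,0.0005,.022]); a=np.array([-1,0,-1])/2**.5
y=np.array([0,1.,0]); T=Ro.from_matrix(np.c_[a,y,np.cross(a,y)])
go(c+a*.014,0,T); print(ctrl.state()['q'].round(2)); p=shot('wrist','w26')
E
```

```text
clock: 54.65
eef_pos: [0.5622, 0.0006, 0.0111]
tool_rot: [0.384, -0.002, 0.923, 0.002]
ft_force: [3.0, -0.4, 4.8]
opening: 0.513
t 54.65 P [0.5622 0.0006 0.0111] jawyaw 90.28 toolx [-0.706 -0.002 -0.709] open 0.513 F [ 3.  -0.4  4.8]
dp cm [ 0.   -0.   -0.15] turn [0.29 0.13 0.1 ]
dp if turned first [ 0.   -0.01 -0.15]
[ 0.45  1.17 -0.95  1.38  0.54  1.75  0.99]
```

View pics/w26.png

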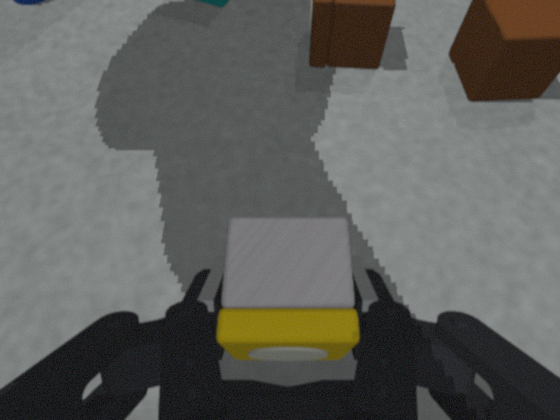

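```bash
python3 -m inch '{"jaw":[3,3,3,3,3,3,3,3,3,3,3],"dp":[[-1,0,-1],[-2.1,0,-2.1],[-2.1,0,-2.1],[-2.1,0,-2.1],[-2.1,0,-2.1],[0,0,0],[0,0,0],[0,0,0],[0,0,0],[0,0,0],[0,0,0]],"turn":[[0,0,0],[0,0,0],[0,0,0],[0,0,0],[0,0,0],[0,-7.5,0],[0,-7.5,0],[0,-7.5,0],[0,-7.5,0],[0,-7.5,0],[0,-7.5,0]]}'
python3 -m inch '{"jaw":[3,3,3,3,3,3,3,3,3,3],"dp":[[0,0,2],[0,0,4],[0,0,4],[0,0,4],[0,0,4],[0,0,4],[0,0,3],[0,0,0],[3,0,0],[2,0,0]],"turn":[[0,0,0],[0,0,0],[0,0,0],[0,0,0],[0,0,0],[0,0,0],[0,0,0],[0,0,0],[0,0,0],[0,0,0]]}'
python3 - <<'E'
from h import *
a=np.array([1,0,-1])/2**.5
y=np.array([0,1.,0]); T=Ro.from_matrix(np.c_[a,y,np.cross(a,y)])
go(np.array([.82,-.015,.022])+a*.0125,0,T); print(ctrl.state()['q'].round(2))
E
```

```text
clock: 55.8
eef_pos: [0.5608, 0.0001, 0.1436]
tool_rot: [0.709, -0.002, 0.705, 0.003]
ft_force: [0.3, -1.9, -0.9]
opening: 0.504
clock: 56.8
eef_pos: [0.8098, 0.0016, 0.0917]
tool_rot: [0.707, -0.002, 0.708, 0.003]
ft_force: [-0.3, -0.0, -1.0]
opening: 0.506
t 56.8 P [0.8098 0.0016 0.0917] jawyaw 90.37 toolx [-0.002  0.001 -1.   ] open 0.506 F [-0.3 -0.  -1. ]
dp cm [ 7.85 -1.68  1.91] turn [  0.32 -45.1   -0.21]
dp if turned first [ 6.9  -1.66 -4.2 ]
[ 0.42  1.02 -1.    1.23  0.83  1.31  1.04]
```

```bash
python3 -m inch '{"jaw":[3,3,3,3,3,3,3,3,3],"dp":[[0,0,0],[0,0,0],[0,0,0],[0,0,0],[0,0,0],[0,0,0],[0,0,0],[0,0,0],[0,0,0]],"turn":[[0,-7.5,0],[0,-7.5,0],[0,-7.5,0],[0,-7.5,0],[0,-7.5,0],[0,-7.5,0],[0,0,0],[0,0,0],[0,0,0]]}'
python3 - <<'E'
from h import *
a=np.array([1,0,-1])/2**.5
y=np.array([0,1.,0]); T=Ro.from_matrix(np.c_[a,y,np.cross(a,y)])
go(np.array([.82,-.015,.022])+a*.014,0,T); print(ctrl.state()['q'].round(2))
E
```

```text
clock: 57.7
eef_pos: [0.8161, -0.004, 0.0942]
tool_rot: [0.905, -0.003, 0.425, -0.008]
ft_force: [0.2, -0.2, -0.1]
opening: 0.51
t 57.7 P [ 0.8161 -0.004   0.0942] jawyaw 89.32 toolx [ 0.638 -0.017 -0.77 ] open 0.51 F [ 0.2 -0.2 -0.1]
dp cm [ 7.21 -0.98 -4.18] turn [-0.03 -5.33  0.98]
dp if turned first [ 6.78 -1.1  -4.83]
[ 0.47  0.77 -0.78  1.8   1.66  0.49  0.13]
```

```bash
python3 -m inch '{"jaw":[3,3,3,3,3,3],"dp":[[1.6,0,-1.2],[1.6,0,-1.3],[1.6,0,-1.4],[0,0,0],[0,0,0],[0,0,0]],"turn":[[0,0,0],[0,0,0],[0,-2.5,0.5],[0,-2.8,0.5],[0,0,0],[0,0,0]]}'
python3 - <<'E'
from h import *
a=np.array([1,0,-1])/2**.5
y=np.array([0,1.,0]); T=Ro.from_matrix(np.c_[a,y,np.cross(a,y)])
go(np.array([.82,-.005,.022])+a*.014,0,T); print(ctrl.state()['q'].round(2))
E
```

```text
clock: 58.3
eef_pos: [0.817, -0.0052, 0.0321]
tool_rot: [0.924, 0.0, 0.383, -0.0]
ft_force: [0.5, -0.0, -0.2]
opening: 0.509
t 58.3 P [ 0.817  -0.0052  0.0321] jawyaw 89.95 toolx [ 0.706 -0.    -0.708] open 0.509 F [ 0.5 -0.  -0.2]
dp cm [ 2.33  0.02 -0.49] turn [-0.06 -0.06  0.01]
dp if turned first [ 2.33  0.02 -0.5 ]
[ 0.51  0.9  -0.81  1.86  2.16  0.57 -0.26]
```

```bash
python3 -m inch '{"jaw":[3,3,3,3],"dp":[[0.5,0,-0.5],[0.5,0,-0.5],[0.33,0,-0.33],[0,0,0]],"turn":[[0,0,0],[0,0,0],[0,0,0],[0,0,0]]}'
python3 -m inch '{"jaw":[3.6,5,8.5,8.5,8.5,8.5,8.5,8.5,8.5,8.5],"dp":[[0,0,0],[0,0,0],[0,0,0],[0,0,0],[0,0,0],[-2.5,0,0],[-3,0,0],[-3,0,0],[-3,0,0],[0,0,0]],"turn":[[0,0,0],[0,0,0],[0,0,0],[0,0,0],[0,0,0],[0,0,0],[0,0,0],[0,0,0],[0,0,0],[0,0,0]]}'
python3 - <<'E'
from h import *
go([.817,-.005,.1],np.pi/2); print(ctrl.state()['q'].round(2))
shot('side','d27');crop('pics/d27.png','pics/d27a.png',250,130,150,150,4)
E
```

```text
clock: 58.7
eef_pos: [0.8161, -0.0047, 0.0123]
tool_rot: [0.924, -0.0, 0.383, 0.0]
ft_force: [0.9, 0.1, -0.8]
opening: 0.51
clock: 59.7
eef_pos: [0.7338, -0.0038, 0.0972]
tool_rot: [0.924, -0.002, 0.382, 0.001]
ft_force: [0.4, 0.4, 0.5]
opening: 0.994
t 59.7 P [ 0.7338 -0.0038  0.0972] jawyaw 90.19 toolx [ 0.709  0.001 -0.705] open 0.994 F [0.4 0.4 0.5]
dp cm [ 5.7  -0.15  6.06] turn [2.200e-01 4.513e+01 3.000e-02]
dp if turned first [-0.28 -0.12  8.32]
[ 0.59  0.72 -0.89  2.05  2.12  0.56 -0.31]
```

View pics/d27a.png

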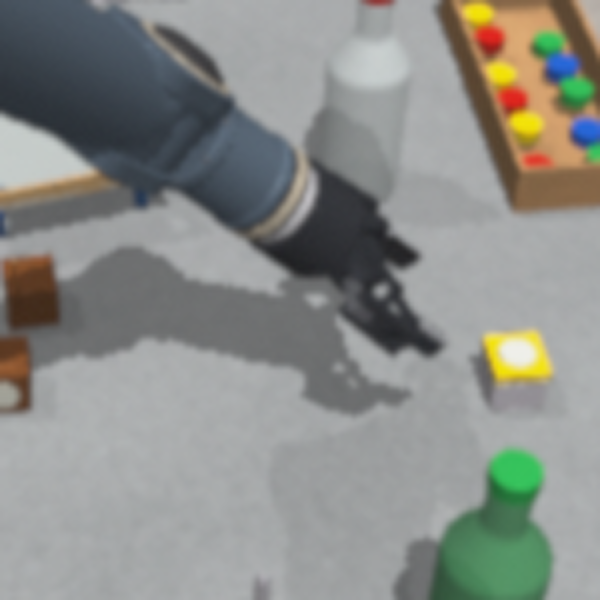

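```bash
python3 -m inch '{"jaw":[8.5,8.5,8.5,8.5,8.5,8.5,8.5,8.5,8.5],"dp":[[0,0,0],[0,0,0],[0,0,0],[0,0,0],[0,0,0],[0,0,0],[0,0,0],[0,0,0],[0,0,0]],"turn":[[0,5,0],[0,5,0],[0,5,0],[0,6,0],[0,6,0],[0,6,0],[0,6,0],[0,6,0],[0,0,0]]}'
python3 - <<'E'
from h import *
go([.806,-.005,.1],np.pi/2); print(ctrl.state()['q'].round(2))
E
```

```text
clock: 60.65
eef_pos: [0.7374, -0.011, 0.0895]
tool_rot: [0.741, -0.002, 0.671, -0.009]
ft_force: [-0.1, -0.2, 0.1]
opening: 0.995
t 60.65 P [ 0.7374 -0.011   0.0895] jawyaw 89.33 toolx [ 0.099 -0.016 -0.995] open 0.995 F [-0.1 -0.2  0.1]
dp cm [-0.38  0.67  6.92] turn [-0.63  5.67  0.9 ]
dp if turned first [-1.05  0.6   6.86]
[ 0.49  0.83 -0.89  1.54  0.77  1.04  0.96]
```

```bash
python3 -m inch '{"jaw":[8.5,8.5,8.5,8.5,8.5,8.5,8.5],"dp":[[-1.1,0.3,0],[0,0.3,2],[0,0,2.5],[0,0,2.4],[0,0,0],[2,0,0],[0,0,0]],"turn":[[-0.6,5.7,0.9],[0,0,0],[0,0,0],[0,0,0],[0,0,0],[0,0,0],[0,0,0]]}'
python3 - <<'E'
from h import *
p=shot('wrist','w28')
go([.806,-.005,.003],np.pi/2)
P,R,s=tool()
print(onplane(p,[[289,210]],.044))
E
```

```text
clock: 61.35
eef_pos: [0.7993, -0.0047, 0.0769]
tool_rot: [0.704, -0.003, 0.71, -0.0]
ft_force: [-0.0, -0.5, -1.2]
opening: 0.99
t 61.4 P [ 0.7999 -0.0047  0.0784] jawyaw 90.22 toolx [-0.006 -0.004 -1.   ] open 0.997 F [ 0.1  0.3 -0.2]
dp cm [ 7.53 -0.    0.65] turn [ 0.22 -0.33  0.22]
dp if turned first [ 7.54 -0.03  0.61]
[[ 0.77915739 -0.00506916  0.044     ]]
```

View pics/w28.png

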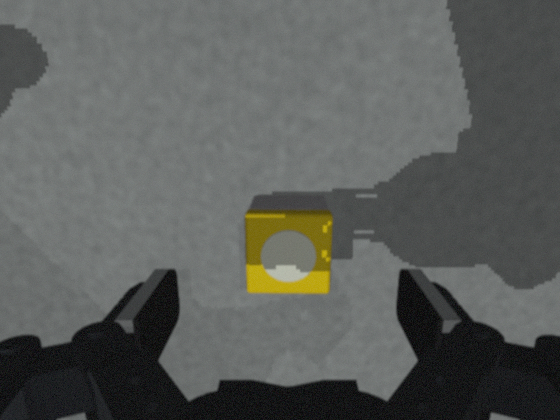

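```bash
python3 -m inch '{"jaw":[8.5,8.5,8.5,8.5],"dp":[[2.5,0,0.3],[2.5,0,0],[2,0,0],[0,0,0]],"turn":[[0,0,0],[0,0,0],[0,0,0],[0,0,0]]}'
python3 -c "
from h import *
go([.8035,-.005,.004],np.pi/2)"
```

```text
clock: 61.8
eef_pos: [0.8026, -0.0051, 0.0069]
tool_rot: [0.704, -0.002, 0.71, -0.0]
ft_force: [0.5, -1.2, 0.7]
opening: 0.997
t 61.8 P [ 0.8026 -0.0051  0.0069] jawyaw 90.2 toolx [-0.008 -0.004 -1.   ] open 0.997 F [ 0.5 -1.2  0.7]
dp cm [0.28 0.01 0.1 ] turn [ 0.2  -0.44  0.2 ]
dp if turned first [0.29 0.01 0.09]
```

Close, lift, carry to above the yellow square.

```bash
python3 -m inch '{"jaw":[3,3,3,3,3,3,3],"dp":[[0.1,0,0],[0,0,0],[0,0,0],[0,0,0],[0,0,0],[0,0,0],[0,0,0]],"turn":[[0,-0.4,0],[0,0,0],[0,0,0],[0,0,0],[0,0,0],[0,0,0],[0,0,0]]}'
python3 -c "
from h import *
go([.8035,-.005,.004],np.pi/2)"
python3 -m inch '{"jaw":[3,3,3,3,3,3,3,3,3,3,3,3],"dp":[[-1,0,0],[-3,0,0],[-4,0,0],[-4,0,0],[-4,0,-1],[-4,0,-2],[-4,0,-4],[-2,0,-4],[0,-2.5,-3],[0,-3.5,-3],[0,-3.5,-3],[0,-3.5,-3]],"turn":[[0,0,0],[0,0,0],[0,0,0],[0,0,0],[0,0,0],[0,0,0],[0,0,0],[0,0,0],[0,0,0],[0,0,0],[0,0,0],[0,0,0]]}'
python3 - <<'E'
from h import *
go([.499,-.391,.26],np.radians(101.2)); print(ctrl.state()['q'].round(2))
E
```

```text
clock: 62.5
eef_pos: [0.8064, -0.004, 0.0127]
tool_rot: [0.71, -0.002, 0.704, 0.0]
ft_force: [-0.8, 0.1, 5.9]
opening: 0.506
t 62.5 P [ 0.8064 -0.004   0.0127] jawyaw 90.14 toolx [ 0.009 -0.002 -1.   ] open 0.506 F [-0.8  0.1  5.9]
dp cm [ 0.87 -0.09 -0.29] turn [0.14 0.51 0.1 ]
dp if turned first [ 0.87 -0.1  -0.29]
clock: 63.7
eef_pos: [0.5768, -0.1355, 0.2648]
tool_rot: [0.709, -0.002, 0.705, 0.0]
ft_force: [-0.7, -0.8, -0.7]
opening: 0.505
t 63.7 P [ 0.5768 -0.1355  0.2648] jawyaw 90.19 toolx [ 0.005 -0.003 -1.   ] open 0.505 F [-0.7 -0.8 -0.7]
dp cm [  0.52 -25.52  -7.87] turn [-11.01   0.28   0.21]
dp if turned first [  0.48 -23.55 -12.6 ]
[ 0.93  0.52 -1.1   1.66  0.49  1.26  1.31]
```

```bash
python3 -m inch '{"jaw":[3,3,3,3,3,3,3,3,3,3,3,3],"dp":[[0,-3.2,-0.9],[0,-3.2,-0.9],[0,-3.2,-0.9],[0,-3.2,-0.9],[0,-3.2,-0.9],[0,-3.2,-0.9],[0,-3.2,-0.9],[0,-3,-0.8],[0,0,0],[0,0,0],[0,0,0],[0,0,0]],"turn":[[0,0,0],[0,0,0],[0,0,0],[0,0,0],[0,0,0],[0,0,0],[0,0,0],[0,0,0],[-5.5,0.3,0.2],[-5.5,0,0],[0,0,0],[0,0,0]]}'
python3 - <<'E'
from h import *
go([.499,-.391,.26],np.radians(101.2)); print(ctrl.state()['q'].round(2))
p=shot('wrist','w29')
import pickle;pickle.dump((p,tool()[0],tool()[1]),open('w29.pkl','wb'))
E
```

```text
clock: 64.9
eef_pos: [0.5082, -0.3882, 0.265]
tool_rot: [0.704, -0.068, 0.704, 0.069]
ft_force: [-0.3, 0.8, -0.9]
opening: 0.506
t 64.9 P [ 0.5082 -0.3882  0.265 ] jawyaw 101.08 toolx [ 0.     0.001 -1.   ] open 0.506 F [-0.3  0.8 -0.9]
dp cm [ 0.5  -0.1  -0.96] turn [-0.12  0.03 -0.07]
dp if turned first [ 0.5  -0.09 -0.96]
[ 1.3   0.62 -1.11  1.54  0.56  1.33  1.89]
```

View pics/w29.png

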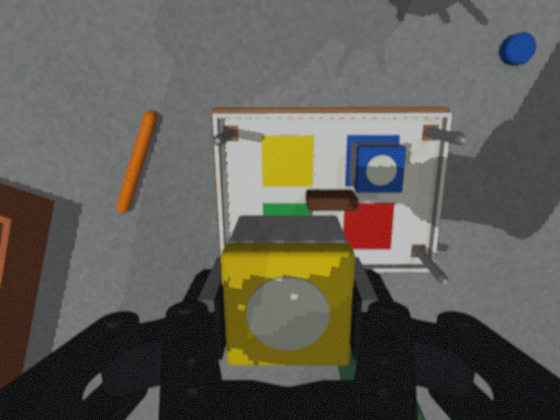

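Run:
```python
from m1 import *
p,P,R=pickle.load(open('w29.pkl','rb'))
print('ysq',onplane(p,[[288,161]],.022),'bsq',onplane(p,[[347,135]],.022),'btin',onplane(p,[[380.5,168]],.066))
X=onplane(p,[[222,246],[354,244],[350,363],[228,364]],P[2]+.0313)
t=R.inv().apply(X-P);print(t.round(4).tolist(), t.mean(0).round(4))
off=t.mean(0);off[0]=0
tgt=np.array([.4985,-.3912,0])-R.apply(off); print('TCP xy',tgt)
go([tgt[0],tgt[1],.0127+.022+.0015],np.radians(101.2))
```

```text
ysq [[ 0.49756969 -0.39034269  0.022     ]] bsq [[ 0.45978066 -0.33622126  0.022     ]] btin [[ 0.48066525 -0.30613443  0.066     ]]
[[-0.0313, -0.0216, -0.0272], [-0.0313, 0.0208, -0.0278], [-0.0313, 0.0216, 0.0174], [-0.0313, -0.0217, 0.0178]] [-0.0313 -0.0002 -0.0049]
TCP xy [ 5.03304442e-01 -3.90036616e-01  3.17104215e-06]
t 64.95 P [ 0.5083 -0.3882  0.2651] jawyaw 101.1 toolx [ 0.     0.001 -1.   ] open 0.506 F [-0.3  0.5 -1.8]
dp cm [22.89 -0.1  -0.54] turn [-0.1   0.03 -0.05]
dp if turned first [22.89 -0.08 -0.53]
```

```bash
python3 -m inch '{"jaw":[3,3,3,3,3,3,3,3,3],"dp":[[3,-0.1,-0.25],[3.5,0,-0.25],[3.5,0,0],[3.5,0,0],[3.5,0,0],[3,0,0],[1.7,0,0],[0,0,0],[0,0,0]],"turn":[[0,0,0],[0,0,0],[0,0,0],[0,0,0],[0,0,0],[0,0,0],[0,0,0],[0,0,0],[0,0,0]]}'
python3 - <<'E'
from h import *
go([.5033,-.390,.036],np.radians(101.2))
E
```

```text
clock: 65.85
eef_pos: [0.5048, -0.3903, 0.0492]
tool_rot: [0.705, -0.069, 0.703, 0.069]
ft_force: [0.6, 0.2, -1.1]
opening: 0.503
t 65.85 P [ 0.5048 -0.3903  0.0492] jawyaw 101.15 toolx [ 0.002  0.    -1.   ] open 0.503 F [ 0.6  0.2 -1.1]
dp cm [ 1.32  0.06 -0.15] turn [-0.05  0.14  0.01]
dp if turned first [ 1.32  0.06 -0.14]
```

```bash
python3 -m inch '{"jaw":[3,3,3,3,3.6,4.4,5.2,6.2,6.2,6.2],"dp":[[0.7,0,-0.15],[0.6,0,0],[0,0,0],[0,0,0],[0,0,0],[0,0,0],[0,0,0],[0,0,0],[0,0,0],[0,0,0]],"turn":[[0,0,0],[0,0,0],[0,0,0],[0,0,0],[0,0,0],[0,0,0],[0,0,0],[0,0,0],[0,0,0],[0,0,0]]}'
python3 -m inch '{"jaw":[6.2,6.2,6.2,8.5,8.5,8.5,8.5,8.5,8.5],"dp":[[-2,0,0],[-3,0,0],[-4,0,0],[-4,0,0],[-4,0,0],[-4,0,0],[-4,2.5,3],[0,2.5,3],[0,0,0]],"turn":[[0,0,0],[0,0,0],[0,0,0],[0,0,0],[0,0,0],[0,0,0],[0,0,0],[0,0,0],[0,0,0]]}'
python3 - <<'E'
from h import *
go([.5,.35,.3],np.radians(101.2)); print(ctrl.state()['q'].round(2))
p=shot('wrist','w30');import pickle;pickle.dump(p,open('w30.pkl','wb'))
shot('scene','s30');shot('side','d30')
E
```

```text
clock: 66.85
eef_pos: [0.5025, -0.3906, 0.0352]
tool_rot: [0.704, -0.068, 0.703, 0.069]
ft_force: [0.5, -0.3, 0.3]
opening: 0.721
clock: 67.75
eef_pos: [0.5526, -0.3259, 0.2852]
tool_rot: [0.706, -0.072, 0.701, 0.073]
ft_force: [0.3, 1.2, -0.1]
opening: 0.998
t 67.75 P [ 0.5526 -0.3259  0.2852] jawyaw 101.76 toolx [ 0.007  0.002 -1.   ] open 0.998 F [ 0.3  1.2 -0.1]
dp cm [-1.38 67.25  8.64] turn [ 0.56  0.42 -0.03]
dp if turned first [-1.48 67.33  7.97]
[ 1.18  0.61 -1.12  1.51  0.55  1.36  1.8 ]
```

View pics/w30.png

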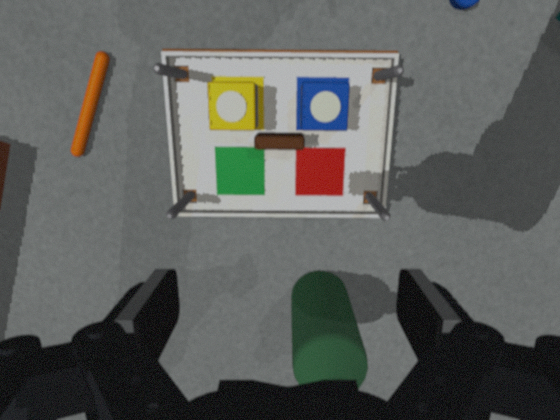

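View pics/s30.png

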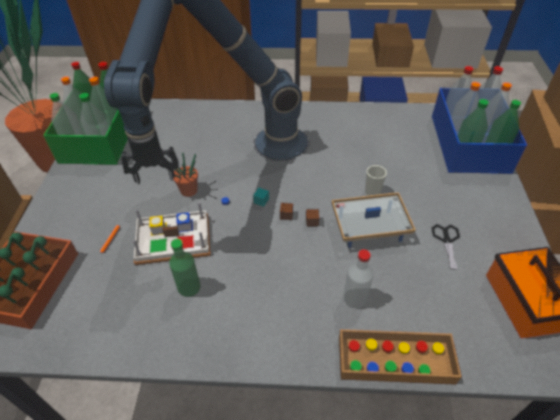

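View pics/d30.png

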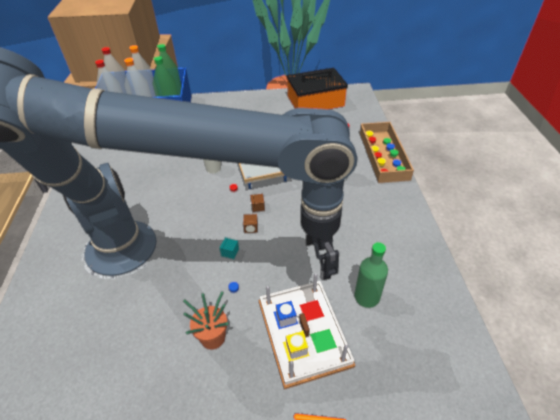

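```bash
python3 -m inch '{"jaw":[8.5,8.5,8.5,8.5,8.5,8.5,8.5,8.5,8.5,8.5,8.5,8.5],"dp":[[-3,2,0],[-3,4,0],[-1,4,0],[0,4,0],[0,4,0],[0,4,0],[0,4,0],[0,4,0],[0,4,0],[0,4,0],[0,4,0],[0,4,0]],"turn":[[0,0.4,0],[0,0,0],[0,0,0],[0,0,0],[0,0,0],[0,0,0],[0,0,0],[0,0,0],[0,0,0],[0,0,0],[0,0,0],[0,0,0]]}'
python3 -m inch '{"jaw":[8.5,8.5,8.5,8.5,8.5,8.5,8.5,8.5,8.5,8.5,8.5,8.5],"dp":[[0,4,0],[0,4,0],[0,4,0],[0,3,0],[0,0,0],[0,0,0],[0,0,0],[0,0,0],[0,0,0],[0,0,0],[0,0,0],[0,0,0]],"turn":[[0,0,0],[0,0,0],[0,0,0],[0,0,0],[8.4,0,0],[8.4,0,0],[8.4,0,0],[8.4,0,0],[8.4,0,0],[8.4,0,0],[8.4,0,0],[8.4,0,0]]}'
python3 -m inch '{"jaw":[8.5,8.5,8.5,8.5,8.5],"dp":[[0,0,0],[0,0,0],[0,0,0],[0,0,0],[0,0,0]],"turn":[[8.4,0,0],[8.4,0,0],[8.4,0,0],[0,0,0],[0,0,0]]}'
python3 - <<'E'
from h import *
go([.47,.40,.35],np.radians(10)); print(ctrl.state()['q'].round(2))
p=shot('wrist','w31');import pickle;pickle.dump(p,open('w31.pkl','wb'))
p=pickle.load(open('w30.pkl','rb'));print('ytin',onplane(p,[[232,106]],.066),'btin',onplane(p,[[324.5,106]],.066))
E
```

```text
clock: 69.1
eef_pos: [0.4596, 0.1179, 0.3514]
tool_rot: [0.702, -0.068, 0.706, 0.067]
ft_force: [0.3, 0.0, 0.1]
opening: 0.993
clock: 70.3
eef_pos: [0.4315, 0.2638, 0.3514]
tool_rot: [0.621, 0.333, 0.625, -0.336]
ft_force: [-0.0, 0.5, 0.2]
opening: 0.996
clock: 70.8
eef_pos: [0.4313, 0.2644, 0.3514]
tool_rot: [0.536, 0.458, 0.539, -0.461]
ft_force: [0.4, 0.2, 0.3]
opening: 0.992
t 70.8 P [0.4313 0.2644 0.3514] jawyaw 8.86 toolx [-0.006 -0.001 -1.   ] open 0.992 F [0.4 0.2 0.3]
dp cm [  0.11   5.92 -12.8 ] turn [-1.14 -0.02  0.35]
dp if turned first [  0.14   6.17 -12.68]
[ 0.17  0.2  -0.92  1.71  0.16  1.31 -0.63]
ytin [[ 0.49962389 -0.39088413  0.066     ]] btin [[ 0.48197728 -0.30588112  0.066     ]]
```

View pics/w31.png

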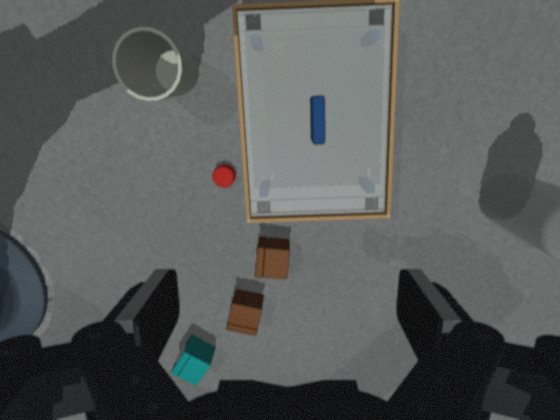

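```bash
python3 -m inch '{"jaw":[8.5,8.5,8.5,8.5,8.5,8.5],"dp":[[0,2,-4],[0,2,-4],[0,1.7,-3.5],[0,0,0],[0,0,0],[0,0,0]],"turn":[[0,0,0],[0,0,0],[0,0,0],[0,0,0],[0,0,0],[0,0,0]]}'
python3 - <<'E'
from h import *
go([.47,.40,.35],np.radians(10)); print(ctrl.state()['q'].round(2))
p=shot('wrist','w32');import pickle;pickle.dump(p,open('w32.pkl','wb'))
E
```

```text
clock: 71.45
eef_pos: [0.47, 0.3862, 0.3511]
tool_rot: [0.535, 0.459, 0.538, -0.462]
ft_force: [0.4, -0.6, -1.3]
opening: 0.996
t 71.45 P [0.47   0.3862 0.3511] jawyaw 8.74 toolx [-0.006 -0.001 -1.   ] open 0.996 F [ 0.4 -0.6 -1.3]
dp cm [ 0.11  0.21 -1.36] turn [-1.26  0.03  0.35]
dp if turned first [ 0.11  0.24 -1.36]
[-0.12  0.42 -0.9   1.49  0.32  1.4  -0.88]
```

View pics/w32.png

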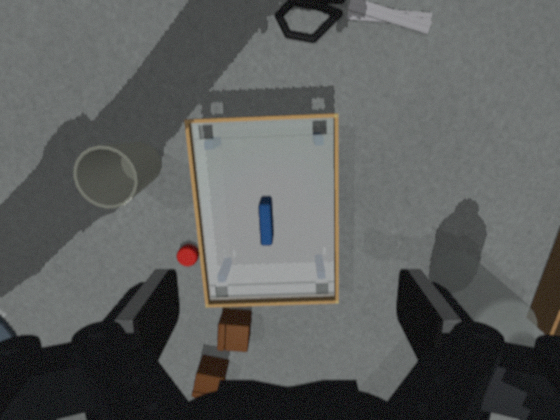

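Run:
```python
from h import *
crop('pics/w32.png','pics/w32a.png',175,100,180,220,2.7)
```

```text
(no output)
```

View pics/w32a.png

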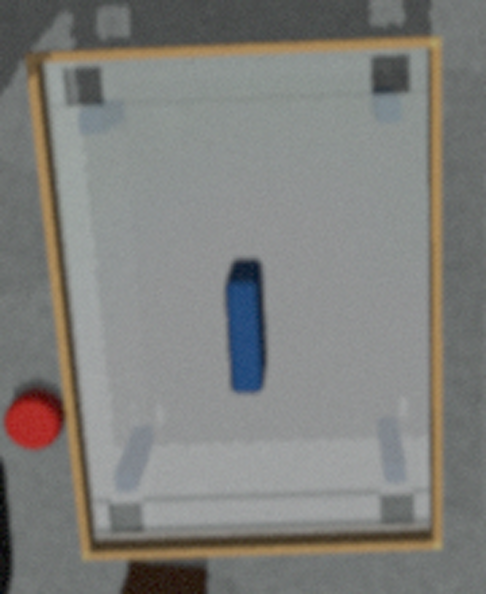

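Run:
```python
from m1 import *
p=pickle.load(open('w32.pkl','rb')); T=lambda a:S(a,2.7,(175,100))
two('top',[(p,L(.085,.117,.074),T([[86,560],[30,57],[441,40],[441,548]])),(p,L(.065,.102,.062),T([[126,517],[88,86],[390,74],[397,508]]))],[.47,.33,.15],0)
print(onplane(p,T([[246,335]]),.102))
go([.46,.33,.16],np.radians(8))
```

```text
top scene [0.4533 0.3178] 10.95 res 1.3
top side [0.4527 0.3188] 10.8 res 1.2
top both [0.4529 0.3184] 10.86 res 1.4
[[0.4529251 0.3205709 0.102    ]]
t 71.5 P [0.4701 0.386  0.3514] jawyaw 8.69 toolx [-0.005 -0.001 -1.   ] open 0.998 F [ 0.2 -0.8  0.1]
dp cm [19.15 -1.74  5.37] turn [0.69 0.03 0.32]
dp if turned first [19.14 -1.78  5.4 ]
```

```bash
python3 -m inch '{"jaw":[8.5,8.5,8.5,8.5,8.5,8.5,8.5,8.5],"dp":[[2,0,0],[4,-0.9,2],[4,-0.9,2],[4,-0.83,2.38],[4,0,0],[2,0,0],[0,0,0],[0,0,0]],"turn":[[-2.1,0,0.3],[0,0,0],[0,0,0],[0,0,0],[0,0,0],[0,0,0],[0,0,0],[0,0,0]]}'
python3 - <<'E'
from h import *
go([.4532,.3184,.07],np.radians(10.86)); 
p=shot('wrist','w33')
E
```

```text
clock: 72.3
eef_pos: [0.4563, 0.3195, 0.1523]
tool_rot: [0.545, 0.451, 0.545, -0.45]
ft_force: [0.0, 0.0, 1.2]
opening: 0.998
t 72.3 P [0.4563 0.3195 0.1523] jawyaw 10.81 toolx [ 0.     0.001 -1.   ] open 0.998 F [0.  0.  1.2]
dp cm [ 8.23 -0.33  0.06] turn [-0.05 -0.05 -0.04]
dp if turned first [ 8.23 -0.33  0.05]
```

View pics/w33.png

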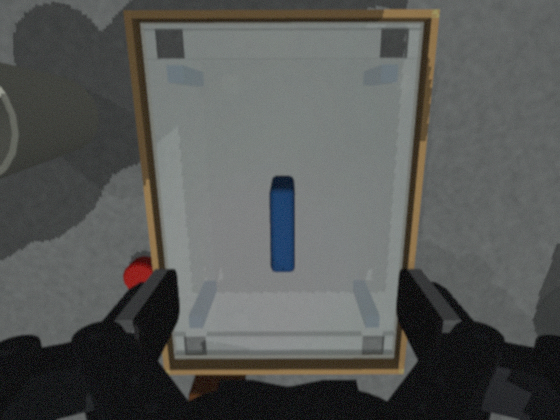

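```bash
python3 -m inch '{"jaw":[8.5,8.5,8.5,8.5,0,0,0,0,0,0,0,0],"dp":[[2.5,-0.33,0],[2.5,0,0],[2.2,0,0],[1,0,0],[0,0,0],[0,0,0],[0,0,0],[0,0,0],[0,0,0],[0,0,0],[0,0,0],[0,0,0]],"turn":[[0,0,0],[0,0,0],[0,0,0],[0,0,0],[0,0,0],[0,0,0],[0,0,0],[0,0,0],[0,0,0],[0,0,0],[0,0,0],[0,0,0]]}'
python3 -c "
from h import *
go([.4532,.3184,.07],np.radians(10.86))"
```

```text
clock: 73.55
eef_pos: [0.4529, 0.3197, 0.0701]
tool_rot: [0.545, 0.451, 0.545, -0.45]
ft_force: [-1.3, -0.7, 6.4]
opening: 0.154
t 73.55 P [0.4529 0.3197 0.0701] jawyaw 10.87 toolx [ 0.001  0.001 -1.   ] open 0.154 F [-1.3 -0.7  6.4]
dp cm [0.01 0.   0.13] turn [ 0.01 -0.05 -0.05]
dp if turned first [0.01 0.   0.13]
```

```bash
python3 -m inch '{"jaw":[0,0,0,0,0,0,0,0,0,0],"dp":[[-0.5,0,0],[-1.5,0,0],[-2.5,0,0],[-2.5,0,0],[-2.5,0,0],[-2.5,0,0],[-2.5,0,0],[-1.5,0,0],[0,0,0],[0,0,0]],"turn":[[0,0,0],[0,0,0],[0,0,0],[0,0,0],[0,0,0],[0,0,0],[0,0,0],[0,0,0],[0,0,0],[0,0,0]]}'
python3 - <<'E'
from h import *
go([.5255,-.3397,.23],np.radians(11.2)); print(ctrl.state()['q'].round(2))
p=shot('wrist','w34')
E
```

```text
clock: 74.55
eef_pos: [0.4521, 0.3186, 0.2285]
tool_rot: [0.545, 0.45, 0.545, -0.451]
ft_force: [-1.1, -0.7, -5.3]
opening: 0.151
t 74.55 P [0.4521 0.3186 0.2285] jawyaw 10.86 toolx [-0.002 -0.001 -1.   ] open 0.151 F [-1.1 -0.7 -5.3]
dp cm [-0.13 -5.19 66.04] turn [-0.34  0.01  0.1 ]
dp if turned first [-0.15 -5.59 66.  ]
[ 0.01  0.41 -0.9   1.79  0.36  1.11 -0.83]
```

View pics/w34.png

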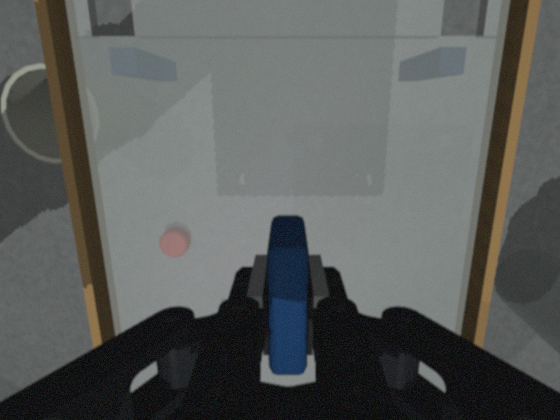

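```bash
python3 -m inch '{"jaw":[0,0,0,0,0,0,0,0,0,0,0,0],"dp":[[0,0,1],[0,-0.2,2],[0,-0.3,3],[0,-0.3,3],[0,-0.3,3],[0,-0.3,3],[0,-0.3,3],[0,-0.3,3],[0,-0.3,3],[0,-0.3,3],[0,-0.3,3],[0,-0.3,3]],"turn":[[0,0,0],[0,0,0],[0,0,0],[0,0,0],[0,0,0],[0,0,0],[0,0,0],[0,0,0],[0,0,0],[0,0,0],[0,0,0],[0,0,0]]}'
python3 -m inch '{"jaw":[0,0,0,0,0,0,0,0,0,0],"dp":[[0,-0.3,3],[0,-0.3,3],[0,-0.3,3],[0,-0.3,3],[0,-0.3,3],[0,-0.3,3],[0,-0.3,3],[0,-0.2,3],[0,0,3],[0,0,2]],"turn":[[0,0,0],[0,0,0],[0,0,0],[0,0,0],[0,0,0],[0,0,0],[0,0,0],[0,0,0],[0,0,0],[0,0,0]]}'
python3 - <<'E'
from h import *
go([.5255,-.3397,.23],np.radians(11.2)); print(ctrl.state()['q'].round(2))
E
```

```text
clock: 75.8
eef_pos: [0.4823, -0.0129, 0.228]
tool_rot: [0.544, 0.45, 0.546, -0.451]
ft_force: [-0.1, 1.3, -5.0]
opening: 0.153
clock: 76.8
eef_pos: [0.514, -0.3032, 0.2273]
tool_rot: [0.543, 0.451, 0.545, -0.452]
ft_force: [-0.4, 0.2, -4.5]
opening: 0.152
t 76.8 P [ 0.514  -0.3032  0.2273] jawyaw 10.69 toolx [-0.003  0.001 -1.   ] open 0.152 F [-0.4  0.2 -4.5]
dp cm [-0.28  0.45  3.8 ] turn [-0.51 -0.09  0.18]
dp if turned first [-0.27  0.42  3.81]
[ 0.99  0.44 -0.71  1.7   0.31  1.13  0.37]
```

```bash
python3 -m inch '{"jaw":[0,0,0,0,0,0,0],"dp":[[0,0.2,1.5],[0,0.2,1.5],[0,0,0.8],[0,0,0],[1.5,0,0],[1.5,0,0],[0,0,0]],"turn":[[-0.5,0,0.2],[0,0,0],[0,0,0],[0,0,0],[0,0,0],[0,0,0],[0,0,0]]}'
python3 - <<'E'
from h import *
go([.5255,-.3397,.19],np.radians(11.2))
p=shot('wrist','w35');shot('scene','s35');shot('side','d35');import pickle;pickle.dump((p,tool()[0],tool()[1]),open('w35.pkl','wb'))
crop('pics/s35.png','pics/s35a.png',100,130,140,140,4)
crop('pics/d35.png','pics/d35a.png',220,200,170,190,3)
E
```

```text
clock: 77.5
eef_pos: [0.5245, -0.3348, 0.1952]
tool_rot: [0.545, 0.448, 0.549, -0.447]
ft_force: [-0.9, -0.9, -5.6]
opening: 0.153
t 77.5 P [ 0.5245 -0.3348  0.1952] jawyaw 11.45 toolx [-0.003  0.004 -1.   ] open 0.153 F [-0.9 -0.9 -5.6]
dp cm [0.52 0.01 0.5 ] turn [ 0.25 -0.29  0.14]
dp if turned first [0.52 0.01 0.5 ]
```

View pics/w35.png

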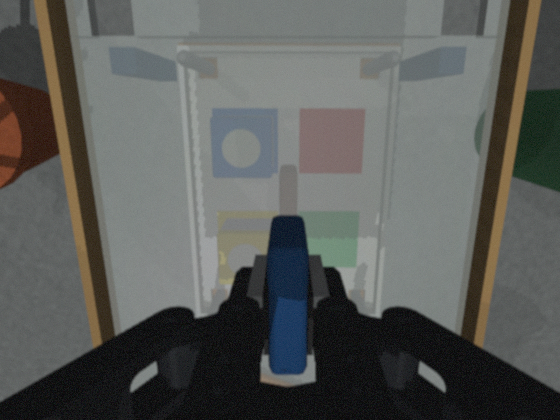

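View pics/s35a.png

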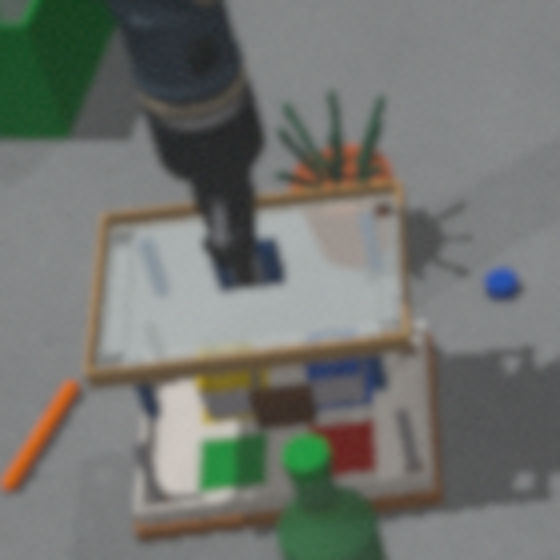

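View pics/d35a.png

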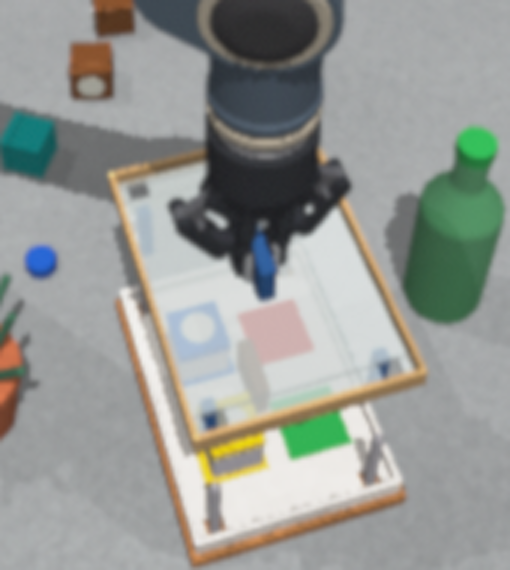

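Run:
```python
from m1 import *
crop('pics/w35.png','pics/w35a.png',160,30,260,110,3)
p,P,R=pickle.load(open('w35.pkl','rb'))
a=np.radians(11.2);M=np.array([[np.cos(a),-np.sin(a)],[np.sin(a),np.cos(a)]])
S0=np.array([.5257,-.3410])
print('pred tips',proj(p,np.c_[S0+np.array([[-.065,.102],[.065,.102]])@M.T,[.096,.096]]).round(1))
# tray_top plate holes predicted centre (tray offset -.0013 in y): 
print('pred floor squares corners', proj(p,np.c_[S0+np.array([[.0093,.0713],[.0627,.0713],[.0093,.0175],[.0627,.0175]])@M.T,[.022]*4]).round(1))
```

```text
pred tips [[183.6  56.9]
 [397.6  57.7]]
pred floor squares corners [[301.1 107.8]
 [366.1 108.1]
 [300.3 172.5]
 [362.2 172.7]]
```

View pics/w35a.png

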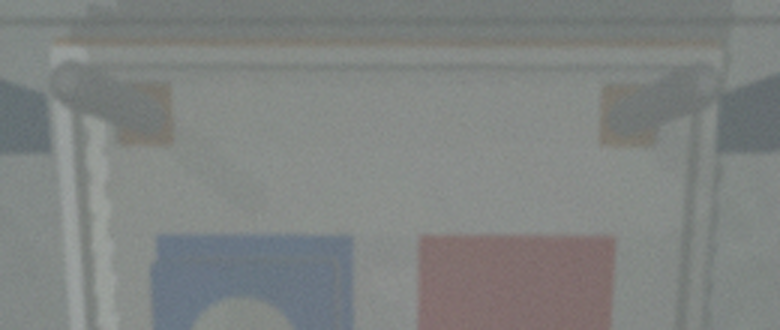

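```bash
python3 -m inch '{"jaw":[0,0,0,0,0,0,0],"dp":[[0,0,0.5],[0,0,0],[1.5,0,0],[1.5,0,0],[1.5,0,0],[0.9,0,0],[0,0,0]],"turn":[[0.2,-0.25,0.1],[0,0,0],[0,0,0],[0,0,0],[0,0,0],[0,0,0],[0,0,0]]}'
python3 - <<'E'
from h import *
go([.5255,-.3397,.12],np.radians(11.2))
p=shot('wrist','w36');shot('scene','s36');shot('side','d36')
crop('pics/s36.png','pics/s36a.png',110,150,120,120,4.5)
crop('pics/d36.png','pics/d36a.png',230,220,150,170,3.5)
E
```

```text
clock: 78.35
eef_pos: [0.5266, -0.3409, 0.1422]
tool_rot: [0.547, 0.449, 0.546, -0.449]
ft_force: [0.4, -0.1, -5.0]
opening: 0.157
t 78.35 P [ 0.5266 -0.3409  0.1422] jawyaw 11.17 toolx [ 0.001 -0.    -1.   ] open 0.157 F [ 0.4 -0.1 -5. ]
dp cm [ 2.22 -0.09 -0.14] turn [-0.03  0.03 -0.08]
dp if turned first [ 2.22 -0.09 -0.14]
```

View pics/w36.png

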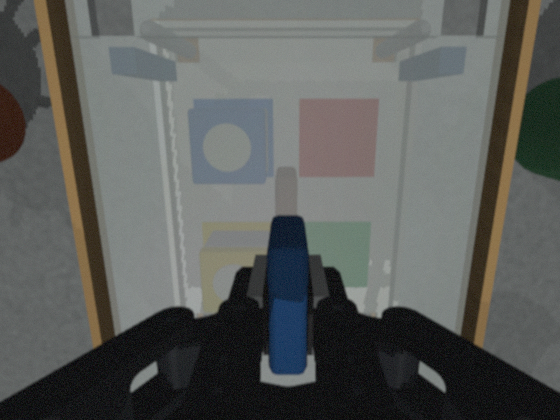

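View pics/s36a.png

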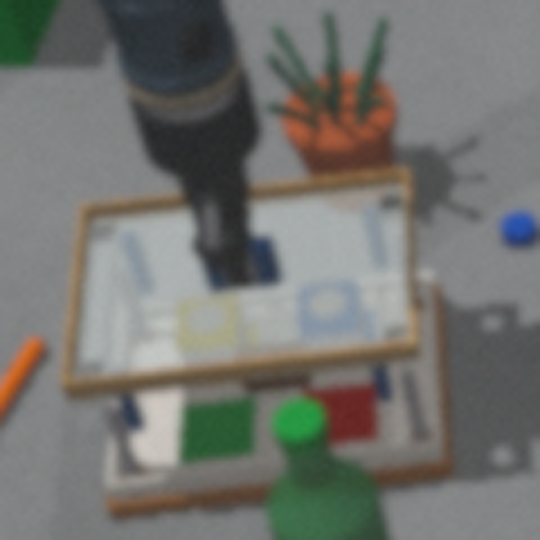

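View pics/d36a.png

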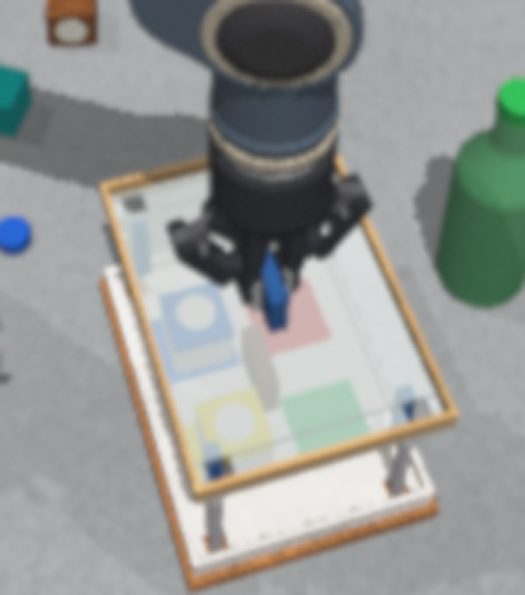

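```bash
python3 -m inch '{"jaw":[0,0,0,0,0,0],"dp":[[0,-0.08,-0.12],[1,0,0],[1,0,0],[0.7,0,0],[0,0,0],[0,0,0]],"turn":[[0,0,0],[0,0,0],[0,0,0],[0,0,0],[0,0,0],[0,0,0]]}'
python3 - <<'E'
from h import *
go([.5255,-.3397,.0921],np.radians(11.2))
shot('scene','s37');shot('side','d37')
crop('pics/s37.png','pics/s37a.png',110,150,120,120,5)
crop('pics/d37.png','pics/d37a.png',240,230,130,150,4)
E
```

```text
clock: 79.1
eef_pos: [0.527, -0.3405, 0.1173]
tool_rot: [0.548, 0.449, 0.544, -0.449]
ft_force: [0.1, -0.7, -5.3]
opening: 0.15
t 79.1 P [ 0.527  -0.3405  0.1173] jawyaw 11.17 toolx [ 0.005 -0.002 -1.   ] open 0.15 F [ 0.1 -0.7 -5.3]
dp cm [ 2.52 -0.14 -0.11] turn [-0.03  0.18 -0.24]
dp if turned first [ 2.52 -0.13 -0.1 ]
```

View pics/s37a.png

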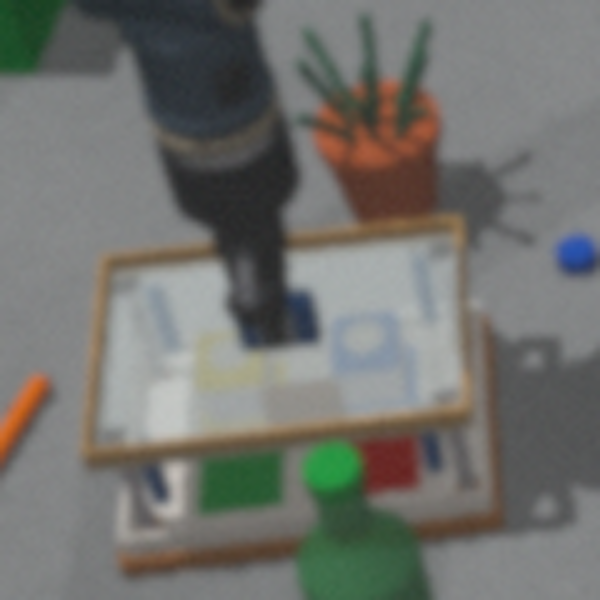

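View pics/d37a.png

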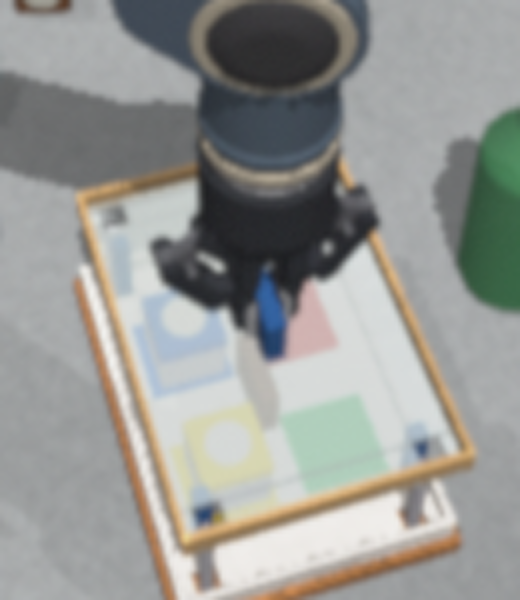

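```bash
python3 -m inch '{"jaw":[0,0,0,0],"dp":[[0,-0.12,-0.1],[0,0,0],[0.3,0,0],[0,0,0]],"turn":[[0,0.2,-0.2],[0,0,0],[0,0,0],[0,0,0]]}'
python3 - <<'E'
from h import *
go([.5255,-.3397,.0921],np.radians(11.2))
E
python3 -m inch '{"jaw":[0,0,0],"dp":[[0.4,0,0],[0.4,0,0],[0.3,0,0]],"turn":[[0,0,0],[0,0,0],[0,0,0]]}'
python3 - <<'E'
from h import *
go([.5255,-.3397,.0921],np.radians(11.2))
shot('side','d38');shot('scene','s38')
crop('pics/d38.png','pics/d38a.png',240,230,130,150,4)
crop('pics/s38.png','pics/s38a.png',110,150,120,120,5)
E
```

```text
clock: 79.6
eef_pos: [0.5254, -0.3398, 0.1143]
tool_rot: [0.546, 0.449, 0.546, -0.449]
ft_force: [0.3, 0.1, -4.8]
opening: 0.154
t 79.6 P [ 0.5254 -0.3398  0.1143] jawyaw 11.16 toolx [ 0.  0. -1.] open 0.154 F [ 0.3  0.1 -4.8]
dp cm [ 2.22  0.01 -0.  ] turn [-0.04 -0.01 -0.02]
dp if turned first [ 2.22  0.01 -0.  ]
clock: 79.9
eef_pos: [0.5255, -0.3397, 0.1031]
tool_rot: [0.546, 0.449, 0.546, -0.449]
ft_force: [-0.5, 0.5, -5.5]
opening: 0.154
t 79.9 P [ 0.5255 -0.3397  0.1031] jawyaw 11.16 toolx [ 0.  0. -1.] open 0.154 F [-0.5  0.5 -5.5]
dp cm [ 1.1  0.  -0. ] turn [-0.04 -0.02 -0.03]
dp if turned first [ 1.1  0.  -0. ]
```

View pics/d38a.png

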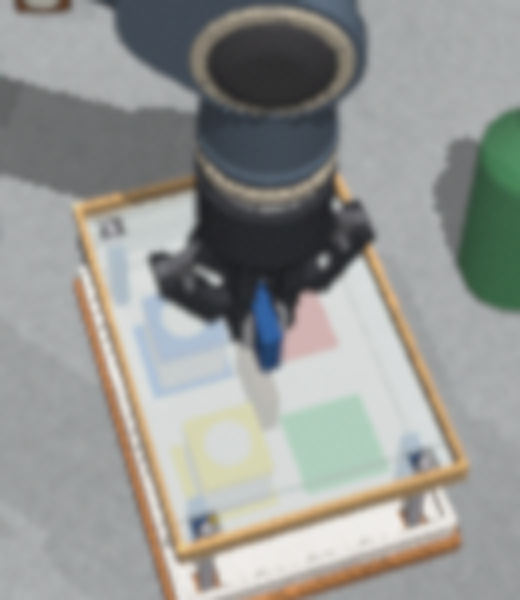

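View pics/s38a.png

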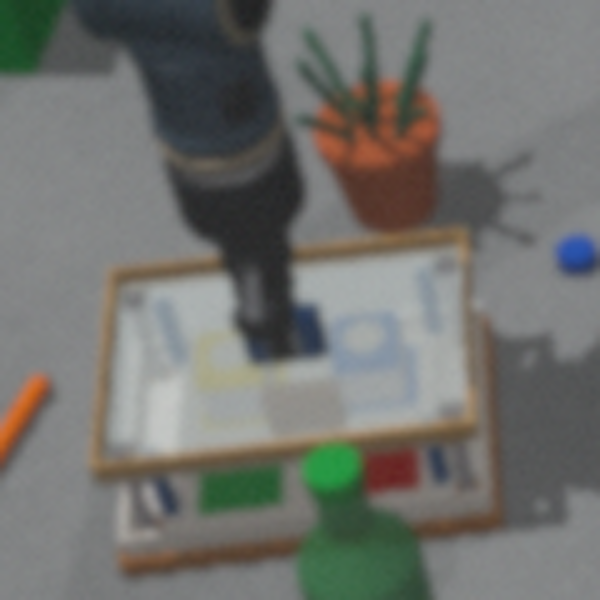

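```bash
python3 -m inch '{"jaw":[0,0,0,0,0],"dp":[[0.3,0,0],[0.3,0,0],[0.3,0,0],[0.1,0,0],[0.1,0,0]],"turn":[[0,0,0],[0,0,0],[0,0,0],[0,0,0],[0,0,0]]}'
python3 - <<'E'
from h import *
go([.5255,-.3397,.0921],np.radians(11.2))
E
```

```text
clock: 80.5
eef_pos: [0.5257, -0.3398, 0.0926]
tool_rot: [0.546, 0.449, 0.546, -0.449]
ft_force: [-0.1, -0.2, -5.5]
opening: 0.153
t 80.5 P [ 0.5257 -0.3398  0.0926] jawyaw 11.16 toolx [ 0.001  0.    -1.   ] open 0.153 F [-0.1 -0.2 -5.5]
dp cm [ 0.05 -0.02 -0.01] turn [-0.04  0.   -0.05]
dp if turned first [ 0.05 -0.02 -0.01]
```

Nearly there (about 0.5 mm up). A touch lower, release and withdraw upward.

```bash
python3 -m inch '{"jaw":[0,0],"dp":[[0.05,0,0],[0,0,0]],"turn":[[0,0,0],[0,0,0]]}'
python3 -m inch '{"jaw":[2,3,5,8.5,8.5,8.5,8.5,8.5,8.5,8.5,8.5,8.5],"dp":[[0,0,0],[0,0,0],[0,0,0],[0,0,0],[0,0,0],[-2,0,0],[-3,0,0],[-4,0,0],[-4,0,0],[-4,0,0],[-4,0,-3],[0,0,-3]],"turn":[[0,0,0],[0,0,0],[0,0,0],[0,0,0],[0,0,0],[0,0,0],[0,0,0],[0,0,0],[0,0,0],[0,0,0],[0,0,0],[0,0,0]]}'
python3 -m inch '{"jaw":[8.5,8.5,8.5],"dp":[[0,0,0],[0,0,0],[0,0,0]],"turn":[[0,0,0],[0,0,0],[0,0,0]]}'
python3 - <<'E'
from h import *
go([.5255,-.3397,.0921],np.radians(11.2))
p=shot('wrist','w39');shot('side','d39');shot('scene','s39')
crop('pics/d39.png','pics/d39a.png',240,230,130,150,4)
crop('pics/s39.png','pics/s39a.png',110,190,120,120,5)
import pickle;pickle.dump(p,open('w39.pkl','wb'))
a=np.radians(11.2);M=np.array([[np.cos(a),-np.sin(a)],[np.sin(a),np.cos(a)]])
S0=np.array([.5257,-.3410])
for z,hx,hy in ((.096,.085,.117),):
  print('rim pred seated',proj(p,np.c_[S0+np.array([[-hx,-hy],[-hx,hy],[hx,hy],[hx,-hy]])@M.T,[z]*4]).round(1).tolist())
ps=ctrl.camera_params('scene');pd=ctrl.camera_params('side')
for q in(ps,pd): print(proj(q,np.c_[S0+np.array([[-hx,-hy],[-hx,hy],[hx,hy],[hx,-hy]])@M.T,[z]*4]).round(1).tolist())
E
```

```text
clock: 80.7
eef_pos: [0.5258, -0.3398, 0.0923]
tool_rot: [0.547, 0.449, 0.546, -0.449]
ft_force: [0.2, -0.7, -4.7]
opening: 0.158
clock: 81.9
eef_pos: [0.5169, -0.2811, 0.3083]
tool_rot: [0.55, 0.451, 0.542, -0.448]
ft_force: [0.1, 0.8, 0.2]
opening: 0.994
clock: 82.2
eef_pos: [0.5134, -0.2821, 0.3016]
tool_rot: [0.546, 0.449, 0.546, -0.449]
ft_force: [-0.6, 0.4, -0.1]
opening: 0.997
t 82.2 P [ 0.5134 -0.2821  0.3016] jawyaw 11.08 toolx [-0. -0. -1.] open 0.997 F [-0.6  0.4 -0.1]
dp cm [20.95  0.08  5.88] turn [-0.12  0.    0.  ]
dp if turned first [20.95  0.07  5.88]
rim pred seated [[211.4, 337.2], [196.0, 115.5], [382.7, 115.0], [367.8, 336.8]]
[[131.7, 205.2], [202.7, 197.1], [204.7, 235.8], [127.9, 245.1]]
[[284.6, 370.4], [258.5, 283.5], [320.9, 267.4], [356.7, 348.6]]
```

View pics/w39.png

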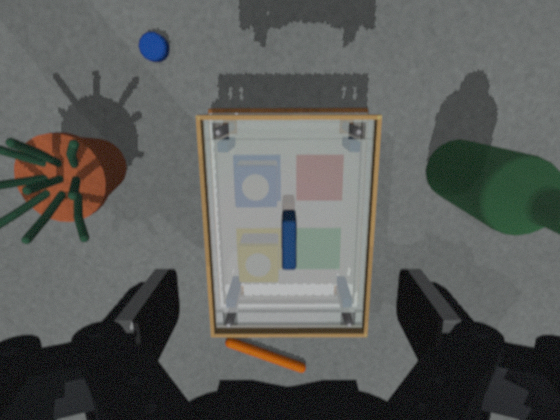

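View pics/d39a.png

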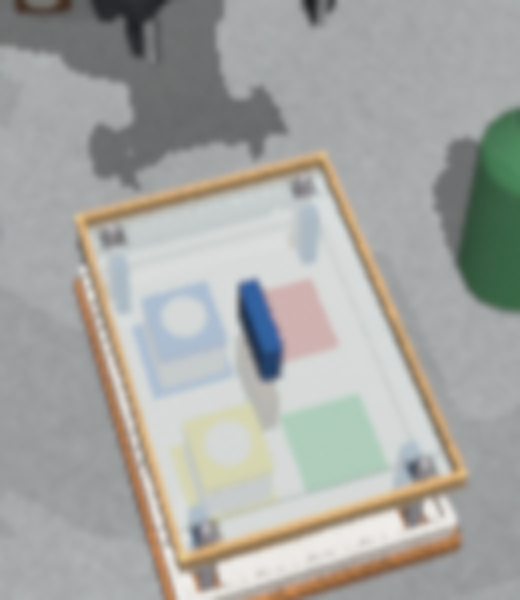

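View pics/s39.png

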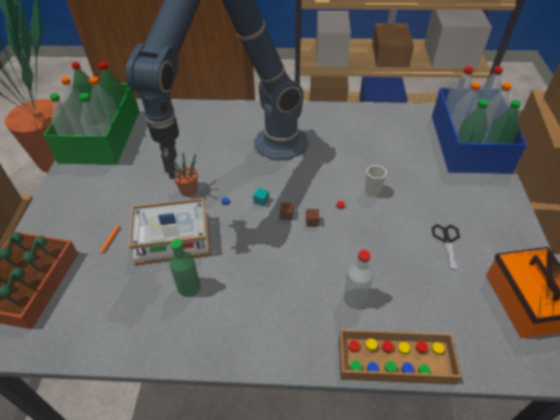

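```bash
python3 -c "
from bench import ctrl
print(ctrl.hand_in()); print(ctrl.state()['clock'])"
```

```text
the job is handed in; nothing more can be done
None
the job is handed in; nothing more can be done
```

The stand is built in the order you asked, and I handed the job in at about 82 s of the 210 s allowed.

- **White tray:** I seated it flat on the base board. The last side view shows it lying on the board with all four posts through its holes.
- **Tins:** Only the blue and yellow tins were in the scene. I tipped each one over on the table so its lid was on top, then set it on the square of its own colour. By the wrist camera the blue tin is about 1 mm off its square's centre and the yellow about 2 mm. Both still stand lid up under the legged tray.
- **Legged tray:** It had been knocked a few centimetres aside during the run, so I measured its position again before gripping it. After release its rim corners were within 2 pixels of where a fully seated tray should appear.

My last checks were clean: the gripper was clear of everything and I saw no sign that the bottles, cup, herb, caps, scissors or marker had moved. The brown and turquoise look-alike tins were not touched.

The scene and side cameras disagreed with each other by up to 9 mm, so I used the wrist camera for all positioning. The robot does not report a pass or fail.

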